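Sort handed brackets under the bench light

TASK

Switch the bench light on by nudging its flush slide switch away from you, then push the brightness slide fully away from you to its end stop, and by that light sort all the aluminium brackets lying on the bench: left-hand ones into the bin on your left, right-hand ones into the bin on your right (web up with the side arm's end pointing away from you, a left-hand bracket's arm points left). When all are sorted, pull the brightness slide fully back towards you, and only then nudge the switch back towards you to turn the light off; leave the wooden cones standing where they are.

Things in the scene. Friction and masses are not known exactly. Their poses are not given: they have to be found in the camera images.
- light: fixed low black battery bench light, a box 130 (x) x 190 (y) x 55 mm high with a white LED window in the face towards the robot; turned up to 0.2 rad. Origin: centre of its underside; x points away from the robot, z up. In its flat top, the power switch on the right (y = -50 mm) and the brightness slide on the left (y = +50 mm) both move along x.
- power_switch (a joint): flush slide switch in the light's top: 0 = off (towards the robot), 0.016 m = on (away from the robot, towards the white dot). A detent holds it at either end: about 3 N starts it, it snaps over past the middle (0.008).
- switch_ridge (a point): top centre of the switch's grey ridge, 6 mm (along the light's x) x 22 mm (y), standing 6.6 mm above the light's flat top; it moves with the switch, and is 8 mm on the robot's side of the light's origin when off, 8 mm beyond it when on. The top around it is flat and bare.
- brightness_slide (a joint): brightness slide: 0 = lowest (its end stop towards the robot), 0.060 m = full, at the end stop away from the robot; starts between 0 and 0.025; stiff, about 2 N, and stays where it is left.
- slide_top (a point): top centre of the brightness slide's grey grip, 24 mm (along the light's x) x 16 mm (y), standing 26.5 mm above the light's flat top.
- left_bin: fixed open plywood bin on the robot's left (+y), outside 170 (x) x 210 (y) x 50 mm high, walls and floor 5 mm thick; the origin is the centre of its underside. It stands beside the bench light, turned up to 0.15 rad.
- right_bin: fixed open plywood bin on the robot's right (-y), outside 170 (x) x 210 (y) x 50 mm high, walls and floor 5 mm thick; the origin is the centre of its underside. It stands beside the bench light, turned up to 0.15 rad.
- left_bracket_1: Left-hand aluminium bracket, 0.11 kg, may be absent. Origin: middle of the underside. Flat foot 90 (x) x 20 (y) x 5 mm; on it an upright web to grip, x -40 to +30, y -5 to +5, top 40 mm up; at the foot's +x end a flat side arm, x 25 to 45, 5 mm high, reaching to y = +38 mm. Starts web up in a row along y, yaw within 0.4 of 0 or of pi.
- left_bracket_2: Left-hand aluminium bracket, 0.11 kg, may be absent. Origin: middle of the underside. Flat foot 90 (x) x 20 (y) x 5 mm; on it an upright web to grip, x -40 to +30, y -5 to +5, top 40 mm up; at the foot's +x end a flat side arm, x 25 to 45, 5 mm high, reaching to y = +38 mm. Starts web up in a row along y, yaw within 0.4 of 0 or of pi.
- left_bracket_3: Left-hand aluminium bracket, 0.11 kg, may be absent. Origin: middle of the underside. Flat foot 90 (x) x 20 (y) x 5 mm; on it an upright web to grip, x -40 to +30, y -5 to +5, top 40 mm up; at the foot's +x end a flat side arm, x 25 to 45, 5 mm high, reaching to y = +38 mm. Starts web up in a row along y, yaw within 0.4 of 0 or of pi.
- right_bracket_1: Right-hand aluminium bracket, 0.11 kg, may be absent. Origin: middle of the underside. Flat foot 90 (x) x 20 (y) x 5 mm; on it an upright web to grip, x -40 to +30, y -5 to +5, top 40 mm up; at the foot's +x end a flat side arm, x 25 to 45, 5 mm high, reaching to y = -38 mm. Starts web up in a row along y, yaw within 0.4 of 0 or of pi.
- right_bracket_2: Right-hand aluminium bracket, 0.11 kg, may be absent. Origin: middle of the underside. Flat foot 90 (x) x 20 (y) x 5 mm; on it an upright web to grip, x -40 to +30, y -5 to +5, top 40 mm up; at the foot's +x end a flat side arm, x 25 to 45, 5 mm high, reaching to y = -38 mm. Starts web up in a row along y, yaw within 0.4 of 0 or of pi.
- right_bracket_3: Right-hand aluminium bracket, 0.11 kg, may be absent. Origin: middle of the underside. Flat foot 90 (x) x 20 (y) x 5 mm; on it an upright web to grip, x -40 to +30, y -5 to +5, top 40 mm up; at the foot's +x end a flat side arm, x 25 to 45, 5 mm high, reaching to y = -38 mm. Starts web up in a row along y, yaw within 0.4 of 0 or of pi.
- turnpin: loose wooden cone (turnpin), 48 mm across the base and 62 mm high, standing in the row among the brackets; not part of the job. Origin under its centre.
- big_turnpin: loose wooden cone, 64 mm across the base and 88 mm high, standing at the far left, in front of the left bin; not part of the job. Origin under its centre.
Mind the look-alikes: they are no part of the job. What is shaped like the left_bracket_3 but purple is not meant.

How it is judged (in metres and radians):
On the way, in this order (a step that is already met when the one before it is completed fails the run):
1. the light is switched on (value of joint power_switch above 0.013 m), for 0.2 s.
2. the brightness slide is at its full end stop, the light still on (value of joint brightness_slide above 0.055 m and value of joint power_switch above 0.013 m), for 0.2 s.
3. every bracket lies in the bin of its hand, the light still on and at full (all of step 2 and x of left_bracket_1 in the frame of left_bin between -0.08 and 0.08 m and y of left_bracket_1 in the frame of left_bin between -0.1 and 0.1 m and z of each of left_bracket_1, left_bracket_2, left_bracket_3 in the frame of left_bin below 0.045 m and x of left_bracket_2 in the frame of left_bin between -0.08 and 0.08 m and y of left_bracket_2 in the frame of left_bin between -0.1 and 0.1 m and x of left_bracket_3 in the frame of left_bin between -0.08 and 0.08 m and y of left_bracket_3 in the frame of left_bin between -0.1 and 0.1 m and x of right_bracket_1 in the frame of right_bin between -0.08 and 0.08 m and y of right_bracket_1 in the frame of right_bin between -0.1 and 0.1 m and z of each of right_bracket_1, right_bracket_2, right_bracket_3 in the frame of right_bin below 0.045 m and x of right_bracket_2 in the frame of right_bin between -0.08 and 0.08 m and y of right_bracket_2 in the frame of right_bin between -0.1 and 0.1 m and x of right_bracket_3 in the frame of right_bin between -0.08 and 0.08 m and y of right_bracket_3 in the frame of right_bin between -0.1 and 0.1 m), for 0.2 s.
4. the brightness slide is back at its lowest end stop, the light still on (x of left_bracket_1 in the frame of left_bin between -0.08 and 0.08 m and y of left_bracket_1 in the frame of left_bin between -0.1 and 0.1 m and z of each of left_bracket_1, left_bracket_2, left_bracket_3 in the frame of left_bin below 0.045 m and x of left_bracket_2 in the frame of left_bin between -0.08 and 0.08 m and y of left_bracket_2 in the frame of left_bin between -0.1 and 0.1 m and x of left_bracket_3 in the frame of left_bin between -0.08 and 0.08 m and y of left_bracket_3 in the frame of left_bin between -0.1 and 0.1 m and x of right_bracket_1 in the frame of right_bin between -0.08 and 0.08 m and y of right_bracket_1 in the frame of right_bin between -0.1 and 0.1 m and z of each of right_bracket_1, right_bracket_2, right_bracket_3 in the frame of right_bin below 0.045 m and x of right_bracket_2 in the frame of right_bin between -0.08 and 0.08 m and y of right_bracket_2 in the frame of right_bin between -0.1 and 0.1 m and x of right_bracket_3 in the frame of right_bin between -0.08 and 0.08 m and y of right_bracket_3 in the frame of right_bin between -0.1 and 0.1 m and value of joint brightness_slide below 0.005 m and value of joint power_switch above 0.013 m), for 0.2 s.
5. the light is switched off (value of joint power_switch below 0.003 m and value of joint brightness_slide below 0.005 m), for 0.2 s.
At the end, for the whole second after the job is handed in: Every left-hand bracket lies at rest inside the left bin and every right-hand one inside the right bin (origin within the walls, less than 45 mm above the bin's underside), the switch is within 3 mm of its off end and the brightness slide within 5 mm of its lowest end (all of step 5 and x of left_bracket_1 in the frame of left_bin between -0.08 and 0.08 m and y of left_bracket_1 in the frame of left_bin between -0.1 and 0.1 m and z of each of left_bracket_1, left_bracket_2, left_bracket_3 in the frame of left_bin below 0.045 m and x of left_bracket_2 in the frame of left_bin between -0.08 and 0.08 m and y of left_bracket_2 in the frame of left_bin between -0.1 and 0.1 m and x of left_bracket_3 in the frame of left_bin between -0.08 and 0.08 m and y of left_bracket_3 in the frame of left_bin between -0.1 and 0.1 m and x of right_bracket_1 in the frame of right_bin between -0.08 and 0.08 m and y of right_bracket_1 in the frame of right_bin between -0.1 and 0.1 m and z of each of right_bracket_1, right_bracket_2, right_bracket_3 in the frame of right_bin below 0.045 m and x of right_bracket_2 in the frame of right_bin between -0.08 and 0.08 m and y of right_bracket_2 in the frame of right_bin between -0.1 and 0.1 m and x of right_bracket_3 in the frame of right_bin between -0.08 and 0.08 m and y of right_bracket_3 in the frame of right_bin between -0.1 and 0.1 m and linear speed of each of left_bracket_1, left_bracket_2, left_bracket_3, right_bracket_1, right_bracket_2, right_bracket_3 below 0.03 m/s); the robot touches nothing.
It fails at once if the small wooden cone is knocked over or pushed more than 60 mm away (distance of turnpin from where it was at the start of the episode above 0.06 m or angle between turnpin's own z axis and vertical above 0.6 rad).
It fails at once if the large wooden cone is knocked over or pushed more than 60 mm away (distance of big_turnpin from where it was at the start of the episode above 0.06 m or angle between big_turnpin's own z axis and vertical above 0.6 rad).
Of left_bracket_1, left_bracket_2, left_bracket_3, right_bracket_1, right_bracket_2, right_bracket_3 only 4 to 6 are there at a start; the rules pass over those that are not, and their reading is None.
At some moment in a run one of left_bracket_1, left_bracket_2, left_bracket_3, right_bracket_1, right_bracket_2, right_bracket_3 may be knocked a few centimetres aside while the robot is not near it.
Once in a run the grip may slacken for a moment while it holds something.
It also fails if it takes over 210 s, if anything falls off the work surface, if the arm or the gripper's body presses on something with over 40 N, if the wrist force passes 120 N, or if a joint passes its speed limit or range.

ROBOT

A 6-joint arm with a two-finger parallel gripper is mounted at the origin on the work surface. World frame = base frame: x ahead of the robot, y to its left, z up, the work surface at z = 0. Lengths are in mm, angles in rad, forces in N, time in s.
With the tool pointing down it reaches from about 325 to 900 mm from the base axis. Payload 6.1 kg.
Tool frame: the origin (TCP) lies midway between the tips of the shut fingers; the grasp point (between the pads) lies 19 mm behind it; z points along the fingers, y is the line along which they close (so a half turn about z gives the same grasp; the last joint's range is limited). The gripper opens to 85 mm and grips with 20 to 120 N. Pads are 22 mm wide; open, the fingers measure 114 mm over their backs; the gripper's body (76 mm by 85 mm) begins 54 mm behind the grasp point. The pads swing forward as they close: fully open they stand 13 mm farther back than shut.
Start: joints at [-1.249, 0.22, 1.526, -0, 1.395, -0.126], TCP at [270.607, -563.371, 198.4] pointing down, gripper open.
Joint ranges: [-2.98, 2.98], [-0.91, 2.08], [0.09, 2.57], [-1.24, 4.39], [0.2, 2.65], [-2.68, 2.68]. Speed limits (rad/s): [2.57, 2.57, 3.01, 3.14, 3.14, 3.14].

INTERFACE

Orientations are given as a rotation vector (axis times angle).
In Python, from rig import arm, vision, ticket gives the robot as it stands.
- The arm moves only by the tool arm_command, never from a script. Its argument "commands" is a list of rows, each a list of 6 numbers: the shift along the world's x, y, z normalised to -1 to 1, where 1 is 250 mm, then the turn, a rotation vector about the world's x, y, z normalised to -1 to 1, where 1 is pi/2 rad. A call has 1 to 10 rows; each row is the pose to reach, as a shift and turn from the pose commanded when the call began; what a row does not reach only later rows make up. A row lasts 1/10 s, in which the tool goes at most 50 mm and 8.59 degrees, less where a joint would pass 70% of its speed; a pose out of reach is approached as far as the arm can. A call with a number of a shift or a turn outside -1 to 1 is refused whole. A call with a gripper value outside its range is refused whole. "fingers" is the opening, from 0 (shut) to 1 (fully open), set as the call begins (left out, the last holds). The fingers move at their own pace and stop on an object; the grip force is fixed at half the most. Time passes only in rows, so rows that repeat a pose let the fingers close. It gives the time, the measured TCP pose, the force, the opening and the grip force at its end, in the units of the state.
- arm.get_obs(): the state, without advancing time (a new reading comes with each control period).
- vision.get_image(name): name is "scene" or "top" or "wrist"; returns a dict with "pixels" (420x560x3 uint8, red, green, blue), "fx", "fy", "cx", "cy" (pixels), "D" ([k1, k2, p1, p2, k3] as OpenCV has them; the pictures are not rectified), "R" (3x3) and "t" (3): a world point X has camera coordinates R X + t. Camera axes: x right, y down, z forward; pixel columns grow to the right and rows downward; lengths in mm; the calibration is good to about 2 mm. A picture is of the moment at which its call begins. There is no depth.
- ticket.hand_in(): hands the job in; it is judged then, once.
The state is a dict: "time_s": time; "joint_pos": joint angles; "joint_velocities": joint speeds; "joint_efforts": joint torques, N m; "eef_pos": TCP position; "tcp_rot": TCP orientation; "wrist_force": force on the tool from outside, world axes, zero at the start; "wrist_torque": the same for the moment, N m; "finger_gap": opening from 0.0 (shut) to 1.0 (fully open); "grip_force": force on a finger pad.
Only numpy, scipy, OpenCV 4.12 (cv2) and the standard library are available. Lean on these libraries where they do the work, as an engineer would, in place of code of your own. Each camera call takes 0.05 s, during which the arm holds its last target. There are 200 camera calls.

## Working session

There is one attempt and no reset: what is moved stays moved. The work goes in short steps, Python scripts to look and compute and a tool call to move; the robot and the scene stay as the last step left them, time stands still between calls to the robot, and variables do not carry over. Pictures are saved under pics/ and viewed, at most 14 in all, crops included, and the job is handed in when it is done.

Besides the shell and the picture viewer there is one more tool, called by a JSON object that holds its "name" and its "arguments". arm_command: Moves the arm, as the interface text tells. Scaled input: -1 to 1 covers 250 mm each way for a shift and pi/2 rad each way for a turn. Its arguments: {"type":"object","properties":{"commands":{"type":"array","items":{"type":"array","items":{"type":"number"}}},"fingers":{"type":"number"}},"required":["commands"]}

```bash
mkdir -p pics; cat > h.py <<'E'
import numpy as np, cv2
from rig import arm, vision, ticket
def pic(name,fn,crop=None,scale=1,gain=1):
    im=vision.get_image(name); np.save('pics/'+fn+'.npy',im,allow_pickle=True)
    save(im,fn,crop,scale,gain); return im
def load(fn): return np.load('pics/'+fn+'.npy',allow_pickle=True).item()
def save(im,fn,crop=None,scale=1,gain=1):
    p=im['pixels'][:,:,::-1]
    if crop: p=p[crop[1]:crop[3],crop[0]:crop[2]]
    p=np.clip(p.astype(float)*gain,0,255).astype(np.uint8)
    cv2.imwrite('pics/'+fn+'.png',cv2.resize(p,None,fx=scale,fy=scale,interpolation=cv2.INTER_CUBIC))
def K(im): return np.array([[im['fx'],0,im['cx']],[0,im['fy'],im['cy']],[0,0,1.]])
def px2w(im,uv,z):
    uv=np.array(uv,float).reshape(-1,1,2)
    n=cv2.undistortPoints(uv,K(im),np.array(im['D'],float)).reshape(-1,2)
    R=np.array(im['R']);t=np.array(im['t'])
    c=-R.T@t; d=np.c_[n,np.ones(len(n))]@R
    return c+d*((np.broadcast_to(z,len(n))-c[2])/d[:,2])[:,None]
def w2px(im,X):
    R=np.array(im['R']);t=np.array(im['t'],float)
    return cv2.projectPoints(np.array(X,float).reshape(-1,1,3),cv2.Rodrigues(R)[0],t,K(im),np.array(im['D'],float))[0].reshape(-1,2)
E
python3 - <<'E'
from h import *
for n in ('top','scene'):
    im=pic(n,n+'0',scale=1.42); print(n,im['fx'],-np.array(im['R']).T@im['t'],im['pixels'].mean())
print(arm.get_obs())
E
```

```text
top 424.04477171401624 [ 383.82723028   38.34658845 1102.64023347] 115.30039682539683
scene 522.5274461800764 [ 931.73768646  480.12872311 1151.75713748] 104.13890873015873
{'time_s': 0.1, 'joint_pos': array([-1.24910365e+00,  2.21127724e-01,  1.52752011e+00, -1.04900658e-06,
        1.39471370e+00, -1.26134180e-01]), 'joint_velocities': array([-0.00073868, -0.00089916, -0.003156  , -0.00236041,  0.00012412,
        0.00096503]), 'joint_efforts': array([ 1.42917255e-03, -4.98243427e+01, -3.90546584e+01, -2.65374601e-04,
        5.68959527e-03, -3.22023129e-05]), 'eef_pos': array([ 270.41064027, -562.79146319,  197.40841468]), 'tcp_rot': array([-3.06144933e+00, -6.97190777e-01,  2.72712854e-04]), 'wrist_force': array([ 0.90274603,  0.03050785, -0.18086319]), 'wrist_torque': array([0.01020432, 0.013682  , 0.01061853]), 'grip_force': 0.0, 'finger_gap': 1.0014313224636113}
```

View pics/top0.png

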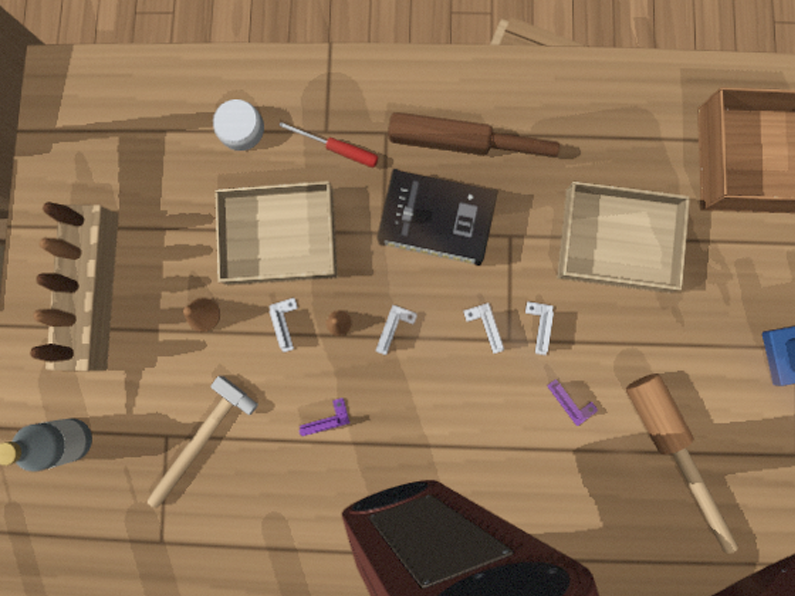

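View pics/scene0.png

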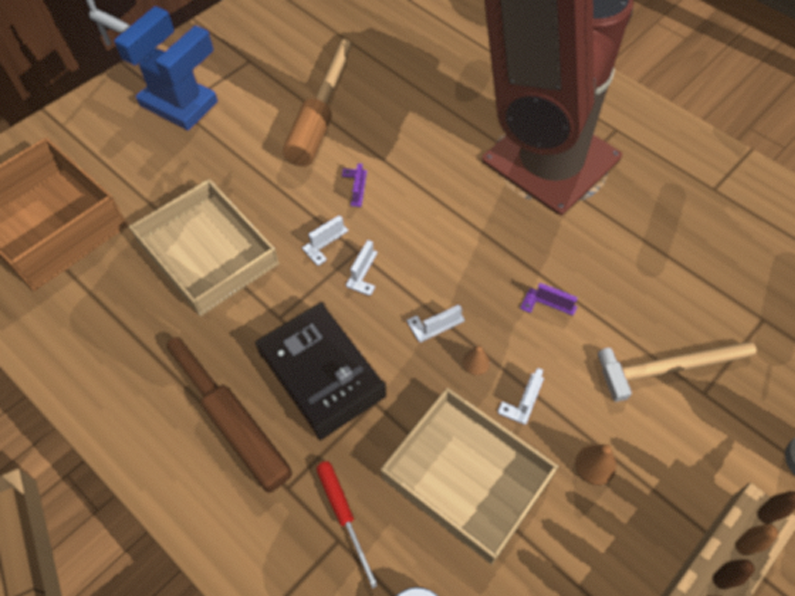

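The top view has +x up and +y left. It shows 4 white brackets, at scaled pixels (284,325), (395,330), (487,328) and (543,328). Their arms point right, right, left and left, so they read R, R, L, L. The cones are at (340,322) and (201,315). The light is at (438,217), with the bins on either side of it. I'll enlarge.

```bash
python3 - <<'E'
from h import *
im=load('top0'); save(im,'t1',(180,110,400,260),3.6)
E
```

```text
(no output)
```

View pics/t1.png

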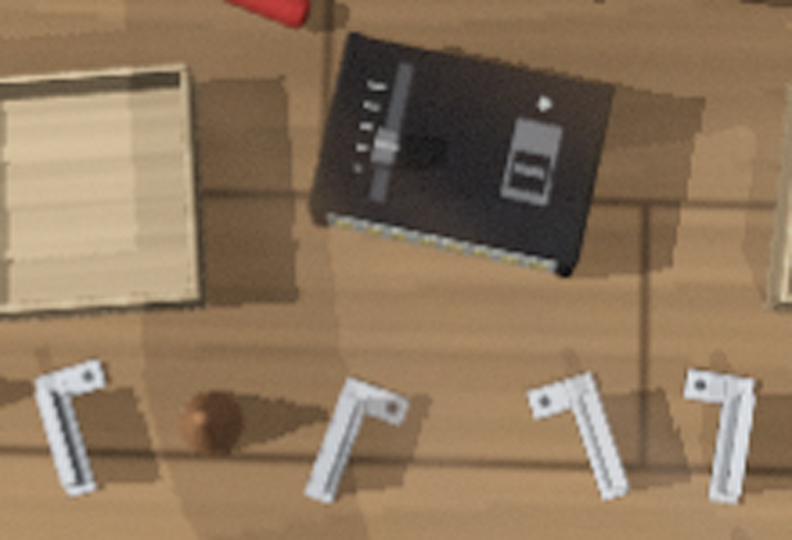

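```bash
cat >> h.py <<'E'
def fit(im,model,px,z):
    W=px2w(im,px,z)[:,:2]; M=np.array(model,float); mc,wc=M.mean(0),W.mean(0)
    a,b=M-mc,W-wc
    th=np.arctan2((a[:,0]*b[:,1]-a[:,1]*b[:,0]).sum(),(a*b).sum())
    R=np.array([[np.cos(th),-np.sin(th)],[np.sin(th),np.cos(th)]])
    return wc-R@mc,th,np.linalg.norm(b-a@R.T,axis=1)
E
python3 - <<'E'
from h import *
np.set_printoptions(precision=1,suppress=True)
im=load('top0'); f=lambda L:np.array(L)/3.6+[180-.36,110-.36]
r=[(45,10),(45,-38),(25,-38),(-45,10),(-45,-10)]; l=[(45,-10),(45,38),(25,38),(-45,-10),(-45,10)]
for n,m,p in [('A',r,[(36,380),(100,360),(106,385),(70,497),(96,488)]),('B',r,[(350,378),(410,402),(401,425),(306,495),(330,502)]),
 ('C',l,[(591,373),(528,395),(538,419),(628,490),(603,500)]),('D',l,[(754,379),(687,370),(686,397),(738,502),(710,499)])]:
    c,t,e=fit(im,m,f(p),5); print(n,c,round(t,3),e, 'web',c+np.array([np.cos(t),np.sin(t)])*-5)
c,t,e=fit(im,[(65,95),(65,-95),(-65,-95),(-65,95)],f([(350,33),(612,85),(573,262),(318,211)]),55); print('light',c,t,e)
R=np.array([[np.cos(t),-np.sin(t)],[np.sin(t),np.cos(t)]])
print('ridge pred',c+R@[-8,-50],px2w(im,f([(529,171)]),61.6))
s=px2w(im,f([(384,140)]),81.5)[0,:2]; print('slide',s,R.T@(s-c))
print('cone',px2w(im,f([(212,422)]),30), px2w(im,np.array([[201,315]])/1.42,45))
g=lambda L:np.array(L)/1.42
q=[(85,105),(85,-105),(-85,-105),(-85,105)]
print('LB',fit(im,q,g([(216,190),(330,182),(335,275),(221,283)]),50))
print('RB',fit(im,q,g([(571,183),(689,197),(682,290),(560,278)]),50))
E
```

```text
A [443.6 293.4] 0.328 [0.8 0.9 0.5 0.1 0.8] web [438.8 291.8]
B [444.5  94.2] -0.331 [0.9 1.4 1.1 1.2 1.4] web [439.7  95.9]
C [452.5 -90.4] 0.334 [0.3 1.7 1.4 2.1 0.5] web [447.8 -92.1]
D [ 453.4 -187.2] -0.119 [0.1 0.8 1.3 0.8 0.3] web [ 448.5 -186.6]
light [649.4  12.1] -0.1754996675689641 [0.6 1.5 4.2 5. ]
ridge pred [632.8 -35.7] [[631.7 -33.9  61.6]]
slide [646.3  66.7] [-12.6  53.2]
cone [[453.5 183.9  30. ]] [[458.2 430.7  45. ]]
LB (array([610.9, 302.5]), np.float64(0.09670528274945335), array([1.5, 1.3, 1.5, 3. ]))
RB (array([ 617.8, -321.5]), np.float64(-0.09039898878951684), array([0.6, 2.1, 2.2, 4.4]))
```

{"name": "arm_command", "arguments": {"commands": [[0.14,0.2,0,0,0,-0.08],[0.28,0.4,0,0,0,-0.16],[0.42,0.6,0,0,0,-0.24],[0.56,0.8,0,0,0,-0.32],[0.7,1,0,0,0,-0.41],[0.7,1,0,0,0,-0.41],[0.7,1,0,0,0,-0.41]], "fingers": 0}}

```text
time_s: 0.8
eef_pos: [447.9, -308.7, 198.0]
tcp_rot: [-3.125, 0.3, -0.0]
wrist_force: [-0.1, -1.9, 0.3]
finger_gap: -0.002
grip_force: 0.0
```

{"name": "arm_command", "arguments": {"commands": [[0.14,0.2,0,0,0,0],[0.28,0.4,0,0,0,0],[0.42,0.6,0,0,0,0],[0.56,0.8,0,0,0,0],[0.65,1,0,0,0,0],[0.65,1,0,0,0,0],[0.65,1.0,-0.2,0,0,0],[0.65,1,-0.2,0,0,0]]}}

```text
time_s: 1.6
eef_pos: [603.7, -61.3, 141.2]
tcp_rot: [-3.126, 0.303, 0.019]
wrist_force: [-1.2, 0.2, -1.6]
finger_gap: 0.003
grip_force: 0.0
```

```bash
python3 - <<'E'
from h import *
im=pic('wrist','w1',scale=1.4); o=arm.get_obs(); print(o['eef_pos'],o['tcp_rot'],o['wrist_force'],o['joint_pos'],o['time_s'])
print(w2px(im,[o['eef_pos'],[632,-35,61.6]]))
E
```

```text
[604.73978625 -62.61925881 144.17367497] [-3.1258545   0.30589574  0.01450284] [ 0.03708954 -0.42958986  0.021354  ] [-2.32534425e-01  2.30555449e-01  1.61854515e+00 -4.94762180e-04
  1.30174718e+00  1.53349418e+00] 1.65
[[278.28254267 252.13500824]
 [231.88426766 179.08583057]]
```

View pics/w1.png

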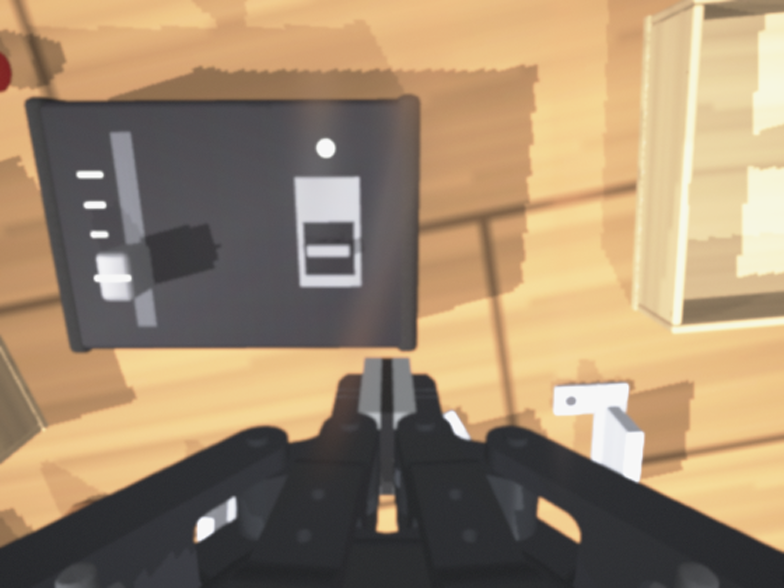

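The wrist view is clear. The ridge is at (328,251), the white line on the slide top at (113,278), and the light's corners at (35,100), (415,98), (414,348) and (75,350).

```bash
python3 - <<'E'
from h import *
np.set_printoptions(precision=2,suppress=True)
im=load('w1'); f=lambda L:np.array(L)/1.4-.15
print(fit(im,[(65,95),(65,-95),(-65,-95),(-65,95)],f([(33,100),(417,97),(414,348),(75,350)]),55))
print(px2w(im,f([(328,251),(113,278),(328,179),(328,285),(305,251),(350,251)]),[61.6,81.5,55,55,61.6,61.6]))
E
```

```text
(array([649.39,   9.15]), np.float64(-0.19197677152493922), array([3.52, 2.55, 2.68, 1.59]))
[[631.66 -36.55  61.6 ]
 [642.09  63.09  81.5 ]
 [666.   -43.72  55.  ]
 [612.83 -31.45  55.  ]
 [633.91 -25.17  61.6 ]
 [629.51 -47.43  61.6 ]]
```

{"name": "arm_command", "arguments": {"commands": [[0,0.124,0,0,0,0],[0,0.124,-0.15,0,0,0],[0,0.124,-0.3,0,0,0],[0,0.124,-0.3,0,0,0],[0,0.124,-0.3,0,0,0],[0,0.124,-0.3,0,0,0]]}}

```text
time_s: 2.25
eef_pos: [610.2, -33.6, 76.7]
tcp_rot: [3.126, -0.31, 0.007]
wrist_force: [0.2, -0.1, -0.4]
finger_gap: 0.004
grip_force: 0.0
```

{"name": "arm_command", "arguments": {"commands": [[0,0,-0.03,0,0,0],[0,0,-0.052,0,0,0],[0,0,-0.052,0,0,0],[0,0,-0.052,0,0,0]]}}

```text
time_s: 2.65
eef_pos: [608.0, -32.3, 60.3]
tcp_rot: [-3.126, 0.308, 0.001]
wrist_force: [-0.3, 0.4, -0.9]
finger_gap: -0.001
grip_force: 0.0
```

{"name": "arm_command", "arguments": {"commands": [[0,0,0,0,0,0],[0,0,0,0,0,0]]}}

```text
time_s: 2.85
eef_pos: [608.3, -32.4, 60.6]
tcp_rot: [3.126, -0.308, 0.0]
wrist_force: [-0.2, 0.5, 0.4]
finger_gap: 0.003
grip_force: 0.0
```

{"name": "arm_command", "arguments": {"commands": [[0,0,-0.01,0,0,0],[0,0,-0.01,0,0,0],[0.02,-0.004,-0.01,0,0,0],[0.039,-0.008,-0.01,0,0,0],[0.058,-0.012,-0.01,0,0,0],[0.078,-0.016,-0.01,0,0,0],[0.078,-0.016,-0.01,0,0,0],[0.078,-0.016,-0.01,0,0,0]]}}

```text
time_s: 3.65
eef_pos: [627.7, -36.4, 57.8]
tcp_rot: [-3.126, 0.308, 0.0]
wrist_force: [0.6, -0.1, 0.3]
finger_gap: 0.0
grip_force: 0.0
```

```bash
python3 - <<'E'
from h import *
im=pic('wrist','w2',(150,60,430,270),2.8); o=arm.get_obs(); print(o['eef_pos'],o['wrist_force'])
E
```

```text
[627.47030293 -36.3697963   57.74605037] [0.3976759  0.34465898 0.06633591]
```

View pics/w2.png

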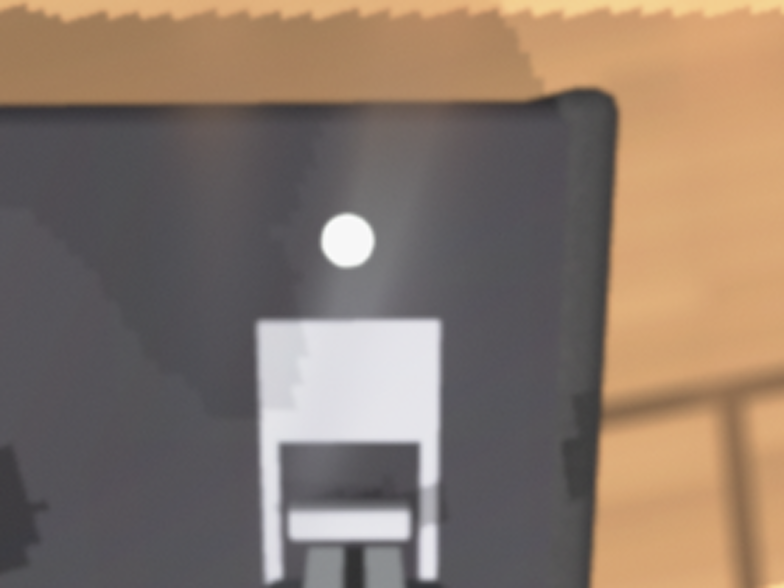

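The ridge, at crop pixel (350,524), sits just ahead of the fingertips, and its slot runs up to row 445. Nothing is touching yet, so I'll push on.

{"name": "arm_command", "arguments": {"commands": [[0.015,-0.003,0,0,0,0],[0.03,-0.006,0,0,0,0],[0.045,-0.009,0,0,0,0],[0.06,-0.012,0,0,0,0],[0.06,-0.012,0,0,0,0]]}}

```text
time_s: 4.2
eef_pos: [643.2, -39.5, 58.0]
tcp_rot: [3.126, -0.308, 0.001]
wrist_force: [-0.4, 0.4, -0.5]
finger_gap: -0.0
grip_force: 0.0
```

```bash
python3 - <<'E'
from h import *
im=pic('wrist','w3',(150,60,430,270),2.8); o=arm.get_obs(); print(o['eef_pos'],o['wrist_force'])
E
```

```text
[642.86087457 -39.45607328  57.88696904] [-0.34072174 -0.28160614  0.24547016]
```

View pics/w3.png

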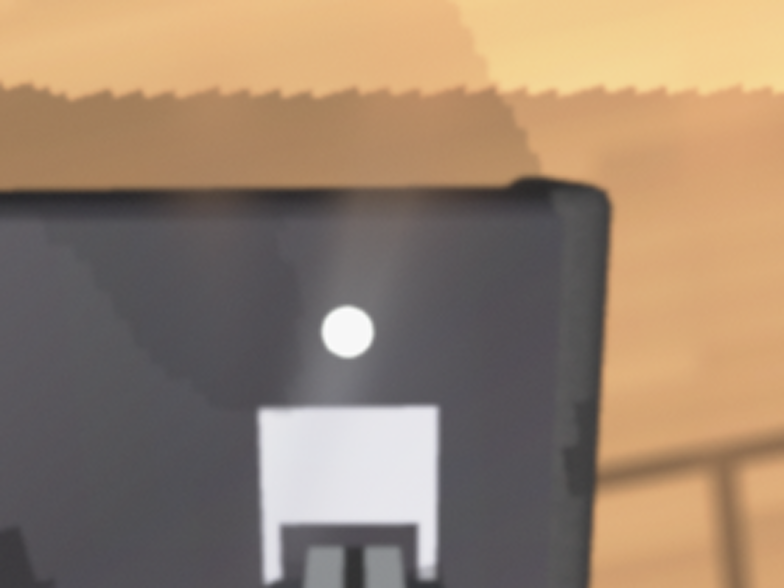

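```bash
python3 - <<'E'
from h import *
np.set_printoptions(precision=2,suppress=True)
f=lambda L:np.array(L)/2.8+[150-.2,60-.2]
o=np.array([649.2,11.5]);t=-.195;R=np.array([[np.cos(t),-np.sin(t)],[np.sin(t),np.cos(t)]])
for n,p in (('w2',[(350,524),(350,445),(348,320),(347,240)]),('w3',[(350,548),(350,524),(348,408),(347,331)])):
    im=load(n)
    for z in (55,58,61.6): print(n,z,((px2w(im,f(p),z)[:,:2]-o)@R).tolist())
print((np.array([[627.7,-36.4],[643,-39.5]])-o)@R)
im=load('w1'); print((px2w(im,np.array([(328,222),(328,275),(328,251),(326,148),(328,178)])/1.4,[55,55,61.6,55,55])[:,:2]-o)@R)
E
```

```text
w2 55 [[-9.990215514957782, -50.46871571486181], [5.273350362853892, -50.526495998092145], [28.130513042642455, -50.262159016842425], [41.9925711846276, -50.149876012581764]]
w2 58 [[-8.845096837229583, -50.48591521913376], [6.16046434511545, -50.54271882466646], [28.631265453588206, -50.28285001179194], [42.25900901154391, -50.17246496129598]]
w2 61.6 [[-7.470954423955767, -50.5065546242601], [7.225001123829143, -50.56218621655567], [29.23216834672304, -50.30767920573138], [42.57873440384345, -50.19957169975303]]
w3 55 [[1.0224071267248425, -50.52357192652339], [5.7981749452997455, -50.54187348872203], [28.01083692563942, -50.26741892945215], [42.00783859024801, -50.15207695712707]]
w3 58 [[2.2455393313839886, -50.54110159091342], [6.940703234695206, -50.55909426507044], [28.778466854799877, -50.289271863995765], [42.539231503921094, -50.17587659739776]]
w3 61.6 [[3.7132979769750754, -50.56213718818143], [8.311737181969665, -50.57975919668855], [29.69962276979247, -50.3154953854481], [43.17690300032886, -50.20443616572258]]
[[-11.81 -51.16]
 [  3.8  -51.23]]
[[  5.7  -50.34]
 [-22.05 -49.46]
 [ -8.01 -50.64]
 [ 41.9  -50.5 ]
 [ 27.56 -51.03]]
```

The tips passed over the ridge: the slot edge hasn't moved and there was no force. I'll back off behind it and feel for the flat top.

{"name": "arm_command", "arguments": {"commands": [[0,0,0.06,0,0,0],[0,0,0.06,0,0,0],[-0.06,0.012,0.06,0,0,0],[-0.12,0.024,0.06,0,0,0],[-0.12,0.024,0.03,0,0,0],[-0.12,0.024,0.0,0,0,0],[-0.12,0.024,-0.004,0,0,0],[-0.12,0.024,-0.004,0,0,0]]}}

```text
time_s: 5.05
eef_pos: [612.6, -33.5, 56.2]
tcp_rot: [-3.126, 0.308, 0.001]
wrist_force: [0.7, 0.2, 0.3]
finger_gap: -0.004
grip_force: 0.0
```

{"name": "arm_command", "arguments": {"commands": [[0,0,-0.004,0,0,0],[0,0,-0.004,0,0,0],[0,0,-0.004,0,0,0]]}}

```text
time_s: 5.35
eef_pos: [612.8, -33.4, 56.0]
tcp_rot: [-3.126, 0.308, -0.0]
wrist_force: [-0.1, -0.2, -0.3]
finger_gap: -0.004
grip_force: 0.0
```

{"name": "arm_command", "arguments": {"commands": [[0,0,-0.004,0,0,0],[0,0,-0.004,0,0,0],[0,0,-0.004,0,0,0]]}}

```text
time_s: 5.65
eef_pos: [612.6, -33.4, 54.9]
tcp_rot: [-3.126, 0.308, -0.0]
wrist_force: [0.0, 0.3, -0.5]
finger_gap: -0.005
grip_force: 0.0
```

{"name": "arm_command", "arguments": {"commands": [[0,0,-0.004,0,0,0],[0,0,-0.008,0,0,0],[0,0,-0.008,0,0,0]]}}

```text
time_s: 5.95
eef_pos: [612.4, -33.3, 52.6]
tcp_rot: [-3.126, 0.308, 0.001]
wrist_force: [0.3, -0.4, -0.8]
finger_gap: -0.001
grip_force: 0.0
```

{"name": "arm_command", "arguments": {"commands": [[0,0,-0.004,0,0,0],[0,0,-0.008,0,0,0],[0,0,-0.008,0,0,0]]}}

```text
time_s: 6.25
eef_pos: [612.5, -33.4, 50.7]
tcp_rot: [-3.126, 0.308, 0.001]
wrist_force: [-0.7, 0.9, 0.3]
finger_gap: -0.001
grip_force: 0.0
```

{"name": "arm_command", "arguments": {"commands": [[0,0,-0.004,0,0,0],[0,0,-0.008,0,0,0],[0,0,-0.008,0,0,0]]}}

```text
time_s: 6.55
eef_pos: [612.5, -33.3, 48.7]
tcp_rot: [-3.126, 0.308, 0.0]
wrist_force: [0.0, 0.2, -0.4]
finger_gap: -0.003
grip_force: 0.0
```

{"name": "arm_command", "arguments": {"commands": [[0,0,-0.004,0,0,0],[0,0,-0.008,0,0,0],[0,0,-0.008,0,0,0]]}}

```text
time_s: 6.85
eef_pos: [612.5, -33.3, 46.7]
tcp_rot: [-3.126, 0.308, 0.0]
wrist_force: [0.1, -0.6, -0.9]
finger_gap: -0.002
grip_force: 0.0
```

```bash
python3 - <<'E'
from h import *
im=vision.get_image('wrist'); s=vision.get_image('scene'); t=vision.get_image('top')
np.save('pics/s4.npy',s,allow_pickle=True)
o=arm.get_obs(); print(o['eef_pos'],o['wrist_force'],w2px(s,[o['eef_pos']]))
u,v=w2px(s,[o['eef_pos']])[0].astype(int)
a=cv2.resize(im['pixels'][120:300,170:390],(396*1,324)); b=cv2.resize(s['pixels'][v-60:v+30,u-55:u+55],(396,324),interpolation=cv2.INTER_CUBIC)
cv2.imwrite('pics/m4.png',np.hstack([a,b])[:,:,::-1])
E
```

```text
[612.58058227 -33.379289    46.87845076] [-0.67179179  1.22195263  0.03265591] [[222.68421928 234.44165223]]
```

View pics/m4.png

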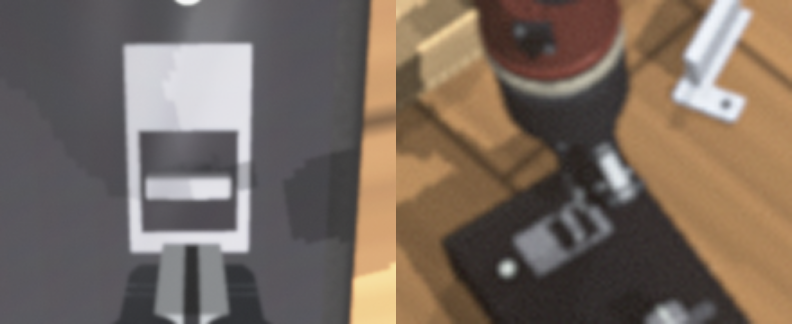

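{"name": "arm_command", "arguments": {"commands": [[0,0,-0.004,0,0,0],[0,0,-0.008,0,0,0],[0,0,-0.008,0,0,0]]}}

```text
time_s: 7.3
eef_pos: [612.5, -33.3, 44.7]
tcp_rot: [-3.126, 0.308, 0.0]
wrist_force: [-0.5, 1.2, 0.0]
finger_gap: 0.003
grip_force: 0.0
```

{"name": "arm_command", "arguments": {"commands": [[0,0,-0.004,0,0,0],[0,0,-0.008,0,0,0],[0,0,-0.008,0,0,0]]}}

```text
time_s: 7.6
eef_pos: [612.5, -33.3, 42.7]
tcp_rot: [-3.126, 0.308, 0.001]
wrist_force: [-0.0, -0.4, 0.4]
finger_gap: -0.001
grip_force: 0.0
```

```bash
python3 - <<'E'
from h import *
s=vision.get_image('scene'); o=arm.get_obs(); e=o['eef_pos']
P=w2px(s,[e,e+[0,0,13],[631.7,-36.4,61.6],[612.8,-31.4,55],[666,-43.7,55]]); print(e,P)
p=cv2.resize(s['pixels'][190:265,180:280],(800,600),interpolation=cv2.INTER_CUBIC)[:,:,::-1].copy()
for i,q in enumerate(P): 
    c=(int((q[0]-180+.5)*8),int((q[1]-190+.5)*8)); cv2.circle(p,c,5,[(0,0,255),(0,255,255),(0,255,0),(255,0,255),(255,0,255)][i],2)
cv2.imwrite('pics/m5.png',p)
E
```

```text
[612.49251689 -33.37332078  42.75438006] [[222.90032684 235.22634713]
 [222.30617359 232.66646057]
 [215.14466982 236.00796057]
 [222.81976109 233.40239816]
 [202.49831132 244.96274783]]
```

View pics/m5.png

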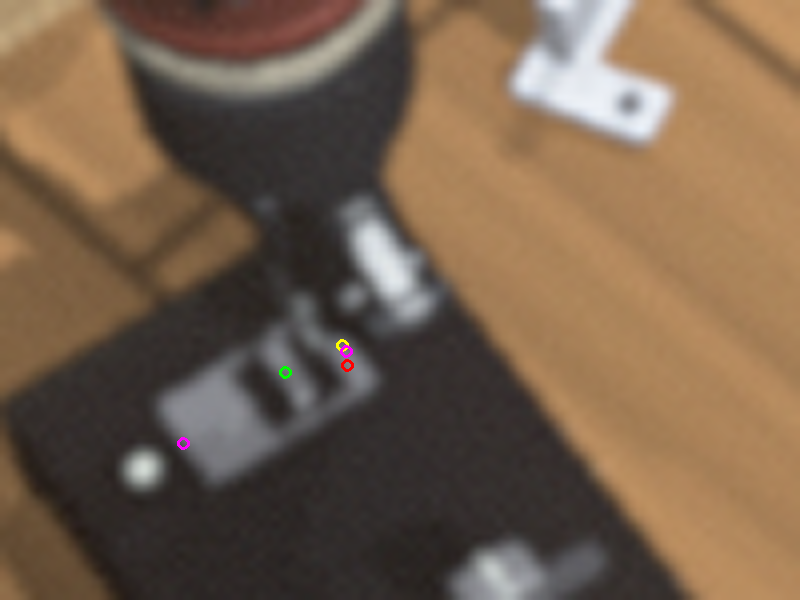

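The fingertips show at crop pixel (312,322), well above the projected TCP at (347,365), so the real tips end higher than the stated TCP. I'll keep descending until the force shows contact.

{"name": "arm_command", "arguments": {"commands": [[0,0,-0.006,0,0,0],[0,0,-0.012,0,0,0],[0,0,-0.012,0,0,0]]}}

```text
time_s: 7.95
eef_pos: [612.3, -33.3, 39.5]
tcp_rot: [-3.126, 0.308, 0.001]
wrist_force: [0.8, -0.0, -0.5]
finger_gap: -0.0
grip_force: 0.0
```

{"name": "arm_command", "arguments": {"commands": [[0,0,-0.006,0,0,0],[0,0,-0.012,0,0,0],[0,0,-0.012,0,0,0]]}}

```text
time_s: 8.25
eef_pos: [612.4, -33.3, 36.6]
tcp_rot: [-3.126, 0.308, 0.001]
wrist_force: [0.7, 0.2, 0.3]
finger_gap: 0.001
grip_force: 0.0
```

{"name": "arm_command", "arguments": {"commands": [[0,0,-0.004,0,0,0],[0,0,-0.008,0,0,0],[0,0,-0.008,0,0,0]]}}

```text
time_s: 8.55
eef_pos: [612.5, -33.3, 34.7]
tcp_rot: [-3.126, 0.308, 0.0]
wrist_force: [-0.7, 0.4, 0.3]
finger_gap: -0.002
grip_force: 0.0
```

```bash
python3 - <<'E'
from h import *
np.set_printoptions(precision=2,suppress=True)
s=vision.get_image('scene'); im=vision.get_image('wrist'); np.save('pics/s6.npy',s,allow_pickle=True); np.save('pics/w6.npy',im,allow_pickle=True)
e=arm.get_obs()['eef_pos']
print('cam rel',-np.array(im['R']).T@im['t']-e, 'axis',np.array(im['R'])[2])
for d in (0,5,10,15,20,25,30): print(d,px2w(im,[(278,255)],e[2]+d)-e)
u,v=w2px(s,[e])[0].astype(int);print(u,v)
a=cv2.resize(s['pixels'][v-35:v+10,u-30:u+30],(600,450),interpolation=cv2.INTER_CUBIC)
for z in (0,10,20,30):
  for q in (w2px(s,[e+[0,0,z]]),): cv2.circle(a,(int((q[0,0]-u+30.5)*10),int((q[0,1]-v+35.5)*10)),4,(255,0,0),1)
cv2.imwrite('pics/m6.png',np.clip(a[:,:,::-1]*1.6,0,255))
E
```

```text
cam rel [ 68.16 -13.79 174.66] axis [-0.26  0.05 -0.96]
0 [[-1.68 -0.64 -0.  ]]
5 [[ 0.32 -1.02  5.  ]]
10 [[ 2.32 -1.39 10.  ]]
15 [[ 4.31 -1.77 15.  ]]
20 [[ 6.31 -2.15 20.  ]]
25 [[ 8.31 -2.52 25.  ]]
30 [[10.31 -2.9  30.  ]]
223 236[ WARN:0@0.860] global loadsave.cpp:1063 imwrite_ Unsupported depth image for selected encoder is fallbacked to CV_8U.
```

View pics/m6.png

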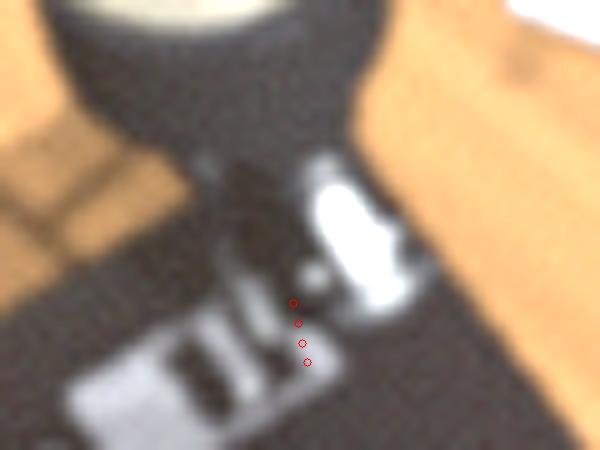

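The fingertips, at about (272,340), lie roughly 20 mm above the nominal TCP, so the true tip height is near 56. I'll feel downward carefully.

{"name": "arm_command", "arguments": {"commands": [[0,0,-0.002,0,0,0],[0,0,-0.004,0,0,0],[0,0,-0.004,0,0,0]]}}

```text
time_s: 8.95
eef_pos: [612.6, -33.4, 33.8]
tcp_rot: [3.126, -0.308, -0.0]
wrist_force: [-0.2, 0.1, -0.1]
finger_gap: 0.002
grip_force: 0.0
```

{"name": "arm_command", "arguments": {"commands": [[0,0,-0.002,0,0,0],[0,0,-0.004,0,0,0],[0,0,-0.004,0,0,0]]}}

```text
time_s: 9.25
eef_pos: [612.6, -33.4, 32.8]
tcp_rot: [-3.126, 0.308, 0.0]
wrist_force: [-0.5, 0.8, -0.4]
finger_gap: 0.002
grip_force: 0.0
```

{"name": "arm_command", "arguments": {"commands": [[0,0,-0.002,0,0,0],[0,0,-0.004,0,0,0],[0,0,-0.004,0,0,0]]}}

```text
time_s: 9.55
eef_pos: [612.5, -33.3, 31.8]
tcp_rot: [-3.126, 0.308, 0.0]
wrist_force: [0.2, -0.0, 0.4]
finger_gap: -0.0
grip_force: 0.0
```

{"name": "arm_command", "arguments": {"commands": [[0,0,-0.002,0,0,0],[0,0,-0.004,0,0,0],[0,0,-0.004,0,0,0]]}}

```text
time_s: 9.85
eef_pos: [612.5, -33.4, 30.8]
tcp_rot: [3.126, -0.308, -0.0]
wrist_force: [0.3, 0.5, -0.4]
finger_gap: -0.003
grip_force: 0.0
```

{"name": "arm_command", "arguments": {"commands": [[0,0,-0.002,0,0,0],[0,0,-0.004,0,0,0],[0,0,-0.004,0,0,0]]}}

```text
time_s: 10.15
eef_pos: [612.5, -33.4, 29.8]
tcp_rot: [-3.126, 0.308, 0.0]
wrist_force: [0.5, 0.0, 0.4]
finger_gap: -0.001
grip_force: 0.0
```

{"name": "arm_command", "arguments": {"commands": [[0,0,-0.002,0,0,0],[0,0,-0.004,0,0,0],[0,0,-0.004,0,0,0]]}}

```text
time_s: 10.45
eef_pos: [612.5, -33.4, 28.8]
tcp_rot: [-3.126, 0.308, 0.0]
wrist_force: [0.0, 0.0, -0.6]
finger_gap: -0.003
grip_force: 0.0
```

{"name": "arm_command", "arguments": {"commands": [[0,0,-0.002,0,0,0],[0,0,-0.004,0,0,0],[0,0,-0.004,0,0,0]]}}

```text
time_s: 10.75
eef_pos: [612.5, -33.3, 27.8]
tcp_rot: [-3.126, 0.308, 0.0]
wrist_force: [-0.8, 0.5, -0.1]
finger_gap: 0.003
grip_force: 0.0
```

{"name": "arm_command", "arguments": {"commands": [[0,0,-0.002,0,0,0],[0,0,-0.004,0,0,0],[0,0,-0.004,0,0,0]]}}

```text
time_s: 11.05
eef_pos: [612.5, -33.3, 26.8]
tcp_rot: [-3.126, 0.308, 0.0]
wrist_force: [-0.2, -0.5, -0.0]
finger_gap: -0.004
grip_force: 0.0
```

{"name": "arm_command", "arguments": {"commands": [[0.02,-0.004,0,0,0,0],[0.039,-0.008,0,0,0,0],[0.039,-0.008,0,0,0,0]]}}

```text
time_s: 11.35
eef_pos: [623.1, -35.5, 27.0]
tcp_rot: [3.126, -0.308, 0.001]
wrist_force: [-0.6, 1.4, 1.0]
finger_gap: 0.001
grip_force: 0.2
```

{"name": "arm_command", "arguments": {"commands": [[0.01,-0.002,0,0,0,0],[0.02,-0.004,0,0,0,0]]}}

```text
time_s: 11.55
eef_pos: [627.8, -36.4, 27.0]
tcp_rot: [3.126, -0.308, 0.001]
wrist_force: [0.0, 1.0, -0.6]
finger_gap: 0.002
grip_force: 0.0
```

{"name": "arm_command", "arguments": {"commands": [[0.01,-0.002,0,0,0,0],[0.02,-0.004,0,0,0,0]]}}

```text
time_s: 11.75
eef_pos: [632.7, -37.5, 27.0]
tcp_rot: [3.126, -0.308, 0.001]
wrist_force: [-2.9, 0.2, 1.2]
finger_gap: 0.0
grip_force: 1.4
```

```bash
python3 - <<'E'
from h import *
s=vision.get_image('scene'); im=vision.get_image('wrist')
o=arm.get_obs(); print(o['eef_pos'],o['wrist_force'])
u,v=w2px(s,[[632,-36,61]])[0].astype(int)
a=cv2.resize(im['pixels'][150:300,190:390],(400,300)); b=cv2.resize(s['pixels'][v-35:v+25,u-35:u+45],(400,300),interpolation=cv2.INTER_CUBIC)
cv2.imwrite('pics/m7.png',cv2.resize(np.clip(np.hstack([a,b])[:,:,::-1]*1.5,0,255).astype(np.uint8),None,fx=1,fy=1))
E
```

```text
[632.47569045 -37.45849734  26.90464683] [-0.80718236  0.33806371  1.24065166]
```

View pics/m7.png

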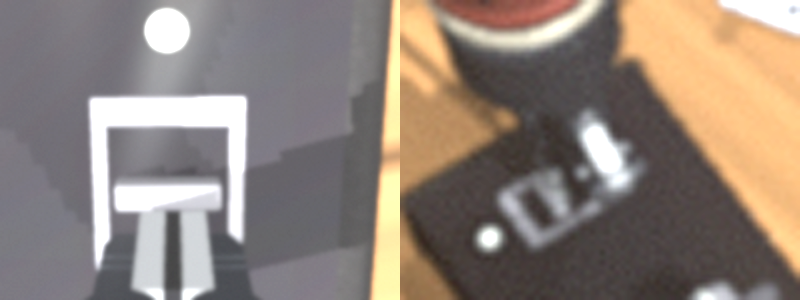

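The switch moved: the slot edge is now at (168,127) and the ridge at (168,195), ahead of the fingers. I'll check the position.

```bash
python3 - <<'E'
from h import *
np.set_printoptions(precision=2,suppress=True)
im=vision.get_image('wrist'); o=np.array([649.2,11.5]);t=-.195;R=np.array([[np.cos(t),-np.sin(t)],[np.sin(t),np.cos(t)]])
print((px2w(im,[(274,247.5),(274,213.5),(274,198.5),(274,255)],[61.6,55,55,61.6])[:,:2]-o)@R); print(arm.get_obs()['wrist_force'])
# led / brightness check
t0=load('top0')['pixels'].astype(int); t1=vision.get_image('top')['pixels'].astype(int); print((t1-t0)[185:200,270:340].mean(),(t1-t0)[200:205,300:330].mean())
E
```

```text
[[  9.   -50.44]
 [ 21.61 -50.45]
 [ 28.04 -50.48]
 [  5.71 -50.43]]
[-0.58 -0.45  0.93]
-32.1015873015873 -48.96666666666667
```

The switch is on: the ridge is at local +9 and the slot has moved 16 mm. The true tips sit about 30 mm above the reported TCP. Next is the slide.

{"name": "arm_command", "arguments": {"commands": [[-0.03,0.006,0,0,0,0],[-0.03,0.006,0.12,0,0,0],[-0.03,0.006,0.24,0,0,0],[-0.06,0.15,0.24,0,0,0],[-0.09,0.3,0.24,0,0,0],[-0.09,0.43,0.24,0,0,0],[-0.09,0.43,0.15,0,0,0],[-0.09,0.43,0.03,0,0,0],[-0.09,0.43,0.03,0,0,0],[-0.09,0.43,0.03,0,0,0]]}}

```text
time_s: 12.95
eef_pos: [608.9, 70.1, 34.1]
tcp_rot: [3.126, -0.308, -0.003]
wrist_force: [0.8, -1.0, 0.8]
finger_gap: 0.001
grip_force: 0.0
```

{"name": "arm_command", "arguments": {"commands": [[0.04,-0.008,0,0,0,0],[0.08,-0.016,0,0,0,0],[0.12,-0.024,0,0,0,0],[0.12,-0.024,0,0,0,0]]}}

```text
time_s: 13.35
eef_pos: [642.5, 63.4, 35.6]
tcp_rot: [-3.126, 0.309, -0.005]
wrist_force: [-0.6, 0.0, 0.6]
finger_gap: -0.001
grip_force: 0.0
```

{"name": "arm_command", "arguments": {"commands": [[0.03,-0.006,0,0,0,0],[0.06,-0.012,0,0,0,0],[0.09,-0.018,0,0,0,0],[0.09,-0.018,0,0,0,0]]}}

```text
time_s: 13.75
eef_pos: [663.0, 59.5, 34.4]
tcp_rot: [-3.126, 0.308, 0.0]
wrist_force: [-2.3, 0.5, 1.2]
finger_gap: -0.002
grip_force: 1.0
```

{"name": "arm_command", "arguments": {"commands": [[0.02,-0.004,0,0,0,0],[0.04,-0.008,0,0,0,0],[0.06,-0.012,0,0,0,0],[0.06,-0.012,0,0,0,0]]}}

```text
time_s: 14.15
eef_pos: [663.0, 59.5, 34.1]
tcp_rot: [3.126, -0.305, -0.051]
wrist_force: [-55.5, 7.2, 41.7]
finger_gap: 0.003
grip_force: 28.9
```

The slide is at its end stop, with a hard push. I'll back off, lift, and look.

{"name": "arm_command", "arguments": {"commands": [[-0.08,0.016,0,0,0,0],[-0.12,0.024,0.0,0,0,0],[-0.12,0.024,0.16,0,0,0],[-0.12,0.024,0.32,0,0,0],[-0.22,0.024,0.48,0,0,0],[-0.42,0.024,0.64,0,0,0],[-0.62,0.024,0.64,0,0,0],[-0.7,0.024,0.64,0,0,0],[-0.7,0.024,0.64,0,0,0]], "fingers": 0.6}}

```text
time_s: 15.05
eef_pos: [500.3, 62.6, 195.1]
tcp_rot: [3.126, -0.307, 0.003]
wrist_force: [0.7, 0.5, 0.2]
finger_gap: 0.603
grip_force: 0.0
```

```bash
python3 - <<'E'
from h import *
w=pic('wrist','w8'); t=pic('top','t8'); o=arm.get_obs(); print(o['eef_pos'],o['wrist_force'],o['finger_gap'],o['joint_pos'],w2px(w,[o['eef_pos']]))
a=cv2.resize(t['pixels'][120:260,180:400],(800,509),interpolation=cv2.INTER_CUBIC)
cv2.imwrite('pics/m8.png',a[:,:,::-1])
E
```

```text
[503.30820617  62.41227454 195.28595805] [0.01433533 0.34676054 0.00314919] 0.6048281488163555 [-3.21201414e-02 -6.48614546e-02  1.83486739e+00 -1.56879512e-04
  1.36825006e+00  1.73514577e+00] [[275.41945168 246.96845516]]
```

View pics/m8.png

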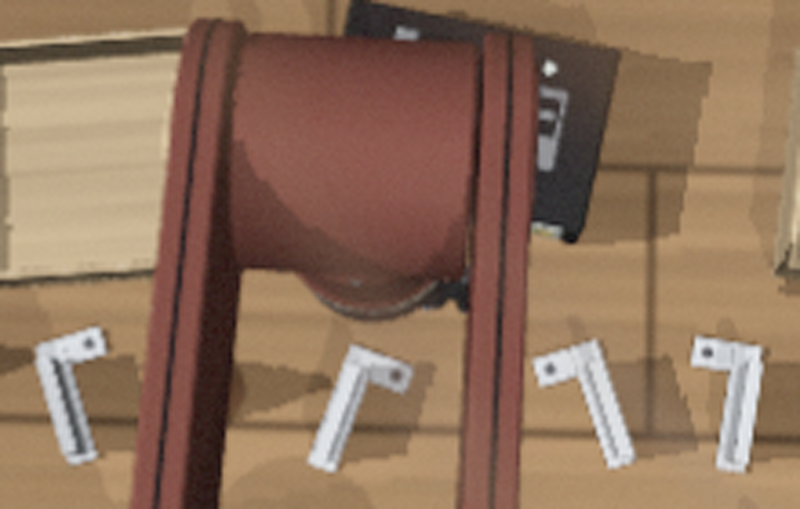

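The slide is at the far stop (405,32), the switch sits near the dot, and the brackets are unchanged. I'll pick B first.

{"name": "arm_command", "arguments": {"commands": [[-0.12,0.065,0,0,0,-0.043],[-0.243,0.13,0,0,0,-0.086],[-0.243,0.13,-0.17,0,0,-0.086],[-0.243,0.13,-0.34,0,0,-0.086],[-0.243,0.13,-0.34,0,0,-0.086],[-0.243,0.13,-0.34,0,0,-0.086],[-0.243,0.13,-0.34,0,0,-0.086]]}}

```text
time_s: 15.85
eef_pos: [444.0, 95.0, 111.6]
tcp_rot: [-3.098, 0.519, -0.005]
wrist_force: [0.4, 0.5, 0.5]
finger_gap: 0.602
grip_force: 0.0
```

```bash
python3 - <<'E'
from h import *
w=pic('wrist','w9',scale=1.4); o=arm.get_obs(); print(o['eef_pos'],o['tcp_rot'],w2px(w,[o['eef_pos'],[442.6,94.8,40]])*1.4)
E
```

```text
[444.0788193   95.03458175 111.84017375] [-3.09774432  0.51849895 -0.00613023] [[387.38911432 353.1117446 ]
 [388.85899602 302.77619192]]
```

View pics/w9.png

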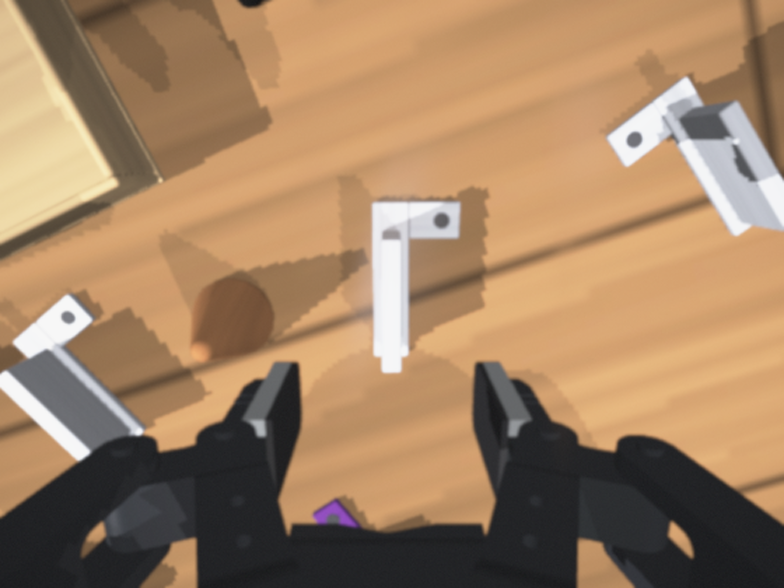

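The web lies along (391,238–371), centred between the pads and matching the prediction of (389,303). I'll descend in steps and watch the force.

{"name": "arm_command", "arguments": {"commands": [[0,0,-0.15,0,0,0],[0,0,-0.3,0,0,0],[0,0,-0.4,0,0,0],[0,0,-0.4,0,0,0],[0,0,-0.4,0,0,0]]}}

```text
time_s: 16.4
eef_pos: [443.1, 95.1, 10.9]
tcp_rot: [-3.098, 0.518, -0.003]
wrist_force: [1.1, -0.3, 1.2]
finger_gap: 0.606
grip_force: 0.0
```

{"name": "arm_command", "arguments": {"commands": [[0,0,-0.03,0,0,0],[0,0,-0.06,0,0,0],[0,0,-0.06,0,0,0]]}}

```text
time_s: 16.7
eef_pos: [441.5, 95.1, -5.7]
tcp_rot: [3.099, -0.518, -0.0]
wrist_force: [1.0, -0.2, 0.0]
finger_gap: 0.6
grip_force: 0.0
```

{"name": "arm_command", "arguments": {"commands": [[0,0,-0.02,0,0,0],[0,0,-0.04,0,0,0],[0,0,-0.04,0,0,0]]}}

```text
time_s: 17.0
eef_pos: [440.9, 95.1, -16.3]
tcp_rot: [3.098, -0.518, -0.002]
wrist_force: [-0.9, -0.8, 0.5]
finger_gap: 0.603
grip_force: 0.0
```

{"name": "arm_command", "arguments": {"commands": [[0,0,0,0,0,0],[0,0,0,0,0,0],[0,0,0,0,0,0],[0,0,0,0,0,0],[0,0,0,0,0,0],[0,0,0,0,0,0],[0,0,0,0,0,0]], "fingers": 0}}

```text
time_s: 17.7
eef_pos: [441.8, 95.1, -15.5]
tcp_rot: [-3.099, 0.518, -0.001]
wrist_force: [0.1, -1.1, 0.9]
finger_gap: 0.099
grip_force: 61.2
```

Gripped. B is right-handed, so it goes to the right bin at local y +45, about (622,-277).

{"name": "arm_command", "arguments": {"commands": [[0,0,0.15,0,0,0],[0,0,0.33,0,0,0],[0,0,0.5,0,0,0.05],[0.08,-0.17,0.5,0,0,0.1],[0.16,-0.34,0.5,0,0,0.153],[0.24,-0.51,0.5,0,0,0.153],[0.32,-0.68,0.5,0,0,0.153],[0.4,-0.85,0.5,0,0,0.153],[0.48,-1,0.5,0,0,0.153],[0.48,-1,0.5,0,0,0.153]]}}

```text
time_s: 18.7
eef_pos: [563.1, -159.7, 109.1]
tcp_rot: [3.136, -0.149, 0.002]
wrist_force: [-0.7, 0.0, -1.5]
finger_gap: 0.102
grip_force: 61.1
```

{"name": "arm_command", "arguments": {"commands": [[0.08,-0.17,0,0,0,0],[0.16,-0.34,0,0,0,0],[0.24,-0.49,0,0,0,0],[0.24,-0.49,0,0,0,0],[0.24,-0.49,0,0,0,0],[0.24,-0.49,0,0,0,0]]}}

```text
time_s: 19.3
eef_pos: [620.9, -275.7, 108.8]
tcp_rot: [-3.137, 0.142, 0.002]
wrist_force: [0.5, -0.0, -1.8]
finger_gap: 0.105
grip_force: 61.1
```

{"name": "arm_command", "arguments": {"commands": [[0,0,-0.15,0,0,0],[0,0,-0.3,0,0,0],[0,0,-0.4,0,0,0],[0,0,-0.44,0,0,0],[0,0,-0.44,0,0,0],[0,0,-0.44,0,0,0]]}}

```text
time_s: 19.9
eef_pos: [622.6, -277.2, 1.2]
tcp_rot: [3.137, -0.142, 0.003]
wrist_force: [0.1, -0.4, -1.0]
finger_gap: 0.103
grip_force: 61.1
```

{"name": "arm_command", "arguments": {"commands": [[0,0,0,0,0,0],[0,0,0,0,0,0],[0,0,0,0,0,0],[0,0,0.1,0,0,0],[0,0,0.25,0,0,0],[0,0,0.45,0,0,0],[-0.05,0.1,0.5,0,0,0],[-0.15,0.25,0.5,0,0,0],[-0.25,0.4,0.5,0,0,0]], "fingers": 0.55}}

```text
time_s: 20.8
eef_pos: [559.3, -177.2, 126.1]
tcp_rot: [3.137, -0.145, 0.005]
wrist_force: [-0.3, 1.5, -0.6]
finger_gap: 0.549
grip_force: 0.0
```

```bash
cat >> h.py <<'E'
def blobs(im):
    p=im['pixels'].astype(int); m=((p.min(2)>150)&(p.max(2)-p.min(2)<30)).astype(np.uint8)
    n,l,s,c=cv2.connectedComponentsWithStats(m)
    return [(int(s[i,4]),np.round(px2w(im,[c[i]],15)[0,:2],1).tolist()) for i in range(1,n) if s[i,4]>60 and 90<c[i][1]<290]
E
python3 - <<'E'
from h import *
for i in (load('top0'),vision.get_image('top')): print(blobs(i))
E
```

```text
[(288, [454.7, 291.8]), (360, [457.9, -80.8]), (380, [459.9, -180.7]), (262, [452.0, 88.9]), (284, [317.3, 377.9])]
[(62, [810.9, 268.0]), (81, [632.9, -35.5]), (293, [455.1, 291.8]), (370, [457.9, -81.0]), (301, [317.2, 377.2])]
```

{"name": "arm_command", "arguments": {"commands": [[-0.15,0.12,0,0,0,0.09],[-0.3,0.24,0,0,0,0.18],[-0.436,0.344,0,0,0,0.27],[-0.436,0.344,0,0,0,0.27],[-0.436,0.344,-0.1,0,0,0.27],[-0.436,0.344,-0.2,0,0,0.27],[-0.436,0.344,-0.2,0,0,0.27],[-0.436,0.344,-0.2,0,0,0.27],[-0.436,0.344,-0.2,0,0,0.27]]}}

```text
time_s: 21.75
eef_pos: [451.5, -92.1, 76.0]
tcp_rot: [3.097, 0.52, 0.003]
wrist_force: [0.2, 0.2, -0.3]
finger_gap: 0.551
grip_force: 0.0
```

```bash
python3 - <<'E'
from h import *
print(blobs(vision.get_image('top')))
w=pic('wrist','w10',scale=1.4); o=arm.get_obs(); print(o['eef_pos'],o['tcp_rot'],w2px(w,[o['eef_pos'],[452.5-28.3-.0,-90.4-9.8,40],[447.8,-92.1,40],[480.8,-80.6,40]])*1.4)
p=w['pixels'].astype(int); m=((p.min(2)>170)&(p.max(2)-p.min(2)<35)).astype(np.uint8)
n,l,s,c=cv2.connectedComponentsWithStats(m); print([(s[i].tolist(),c[i].round()) for i in range(1,n) if s[i,4]>150])
E
```

```text
[(72, [811.8, 271.2]), (338, [630.7, -283.4]), (264, [456.4, 292.7]), (80, [422.2, -97.6]), (294, [317.2, 377.5])]
[451.38298815 -91.98322056  75.84355239] [3.09693147 0.52011913 0.00334556] [[383.13916056 352.52410874]
 [381.28293242 382.2576339 ]
 [381.15332066 329.57829132]
 [380.56667588 250.3187516 ]]
[([218, 148, 72, 140, 4931], array([266., 202.])), ([372, 177, 79, 131, 4994], array([408., 240.]))]
```

{"name": "arm_command", "arguments": {"commands": [[0,0,-0.12,0,0,0],[0,0,-0.22,0,0,0],[0,0,-0.3,0,0,0],[0,0,-0.36,0,0,0],[0,0,-0.36,0,0,0],[0,0,-0.36,0,0,0]]}}

```text
time_s: 22.45
eef_pos: [450.7, -91.6, -14.9]
tcp_rot: [3.098, 0.521, 0.001]
wrist_force: [0.6, 0.3, -1.0]
finger_gap: 0.548
grip_force: 0.0
```

{"name": "arm_command", "arguments": {"commands": [[0,0,0,0,0,0],[0,0,0,0,0,0],[0,0,0,0,0,0],[0,0,0,0,0,0],[0,0,0,0,0,0],[0,0,0,0,0,0]], "fingers": 0}}

```text
time_s: 23.05
eef_pos: [451.2, -91.8, -14.4]
tcp_rot: [3.097, 0.521, 0.003]
wrist_force: [0.3, -0.2, 6.5]
finger_gap: 0.102
grip_force: 60.1
```

{"name": "arm_command", "arguments": {"commands": [[0,0,0.15,0,0,0],[0,0,0.33,0,0,0],[0,0,0.5,0,0,-0.05],[0.08,0.17,0.5,0,0,-0.1],[0.16,0.34,0.5,0,0,-0.15],[0.24,0.51,0.5,0,0,-0.15],[0.32,0.68,0.5,0,0,-0.15],[0.4,0.85,0.5,0,0,-0.15],[0.48,1,0.5,0,0,-0.15],[0.48,1,0.5,0,0,-0.15]]}}

```text
time_s: 24.05
eef_pos: [571.3, 163.2, 109.0]
tcp_rot: [-3.136, -0.16, -0.001]
wrist_force: [-0.6, -1.1, -1.3]
finger_gap: 0.105
grip_force: 59.1
```

{"name": "arm_command", "arguments": {"commands": [[0.08,0.17,0,0,0,0],[0.15,0.3,0,0,0,0],[0.17,0.4,0,0,0,0],[0.17,0.4,0,0,0,0],[0.17,0.4,0,0,0,0],[0.17,0.4,0,0,0,0]]}}

```text
time_s: 24.65
eef_pos: [612.0, 257.3, 108.9]
tcp_rot: [3.137, 0.152, -0.002]
wrist_force: [-0.6, -0.7, -0.2]
finger_gap: 0.102
grip_force: 59.2
```

{"name": "arm_command", "arguments": {"commands": [[0,0,-0.15,0,0,0],[0,0,-0.3,0,0,0],[0,0,-0.4,0,0,0],[0,0,-0.44,0,0,0],[0,0,-0.44,0,0,0],[0,0,-0.44,0,0,0]]}}

```text
time_s: 25.25
eef_pos: [613.8, 258.4, 1.0]
tcp_rot: [-3.137, -0.152, -0.003]
wrist_force: [0.0, 0.1, -1.6]
finger_gap: 0.104
grip_force: 59.3
```

{"name": "arm_command", "arguments": {"commands": [[0,0,0,0,0,0],[0,0,0,0,0,0],[0,0,0,0,0,0],[0,0,0.1,0,0,0],[0,0,0.25,0,0,0],[0,0,0.45,0,0,0],[-0.18,0.03,0.45,0,0,0.05],[-0.36,0.06,0.45,0,0,0.1],[-0.54,0.1,0.45,0,0,0.147],[-0.69,0.136,0.45,0,0,0.147]], "fingers": 0.55}}

```text
time_s: 26.25
eef_pos: [438.1, 292.9, 112.4]
tcp_rot: [-3.098, -0.517, -0.001]
wrist_force: [-0.4, 1.1, -0.1]
finger_gap: 0.55
grip_force: 0.0
```

{"name": "arm_command", "arguments": {"commands": [[0,0,0,0,0,0],[0,0,-0.15,0,0,0],[0,0,-0.15,0,0,0],[0,0,-0.15,0,0,0]]}}

```text
time_s: 26.65
eef_pos: [440.1, 292.3, 74.4]
tcp_rot: [3.099, 0.513, -0.002]
wrist_force: [-0.0, -0.0, -0.2]
finger_gap: 0.547
grip_force: 0.0
```

```bash
python3 - <<'E'
from h import *
print(blobs(vision.get_image('top')))
w=pic('wrist','w11',scale=1.4); o=arm.get_obs(); print(o['eef_pos'],o['tcp_rot'],w2px(w,[o['eef_pos'],[438.8,291.8,40]])*1.4)
E
```

```text
[(73, [811.6, 270.7]), (281, [623.9, 268.2]), (346, [630.5, -283.3]), (71, [632.5, -35.7]), (312, [457.0, -180.6]), (129, [422.1, 287.3]), (201, [325.5, 388.5])]
[441.46619554 292.90362137  75.81738012] [-3.09901554e+00 -5.12714800e-01 -2.78363883e-03] [[383.38013478 351.57384053]
 [384.35227688 327.43072985]]
```

View pics/w11.png

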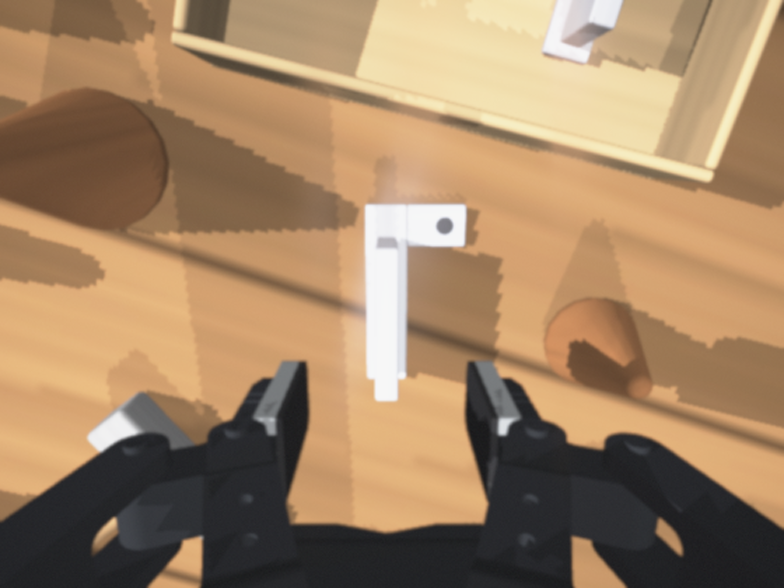

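Bracket A (right-hand, web at (386,240–400)) is centred between the pads. C is in the left bin and both cones are clear. Gripping.

{"name": "arm_command", "arguments": {"commands": [[0,0,-0.12,0,0,0],[0,0,-0.22,0,0,0],[0,0,-0.3,0,0,0],[0,0,-0.36,0,0,0],[0,0,-0.36,0,0,0],[0,0,-0.36,0,0,0]]}}

```text
time_s: 27.35
eef_pos: [440.9, 292.9, -14.8]
tcp_rot: [-3.099, -0.513, -0.001]
wrist_force: [0.4, 0.7, 0.2]
finger_gap: 0.55
grip_force: 0.0
```

{"name": "arm_command", "arguments": {"commands": [[0,0,0,0,0,0],[0,0,0,0,0,0],[0,0,0,0,0,0],[0,0,0,0,0,0],[0,0,0,0,0,0],[0,0,0,0,0,0]], "fingers": 0}}

```text
time_s: 27.95
eef_pos: [441.2, 293.1, -14.3]
tcp_rot: [-3.099, -0.514, -0.003]
wrist_force: [-0.7, -0.9, 6.5]
finger_gap: 0.098
grip_force: 61.1
```

{"name": "arm_command", "arguments": {"commands": [[0,0,0.15,0,0,0],[0,0,0.33,0,0,0],[0,0,0.5,0,0,-0.05],[0.05,-0.17,0.5,0,0,-0.1],[0.1,-0.34,0.5,0,0,-0.15],[0.15,-0.51,0.5,0,0,-0.2],[0.2,-0.68,0.5,0,0,-0.266],[0.25,-0.85,0.5,0,0,-0.266],[0.3,-1,0.5,0,0,-0.266],[0.3,-1,0.5,0,0,-0.266]]}}

```text
time_s: 28.95
eef_pos: [516.2, 38.3, 109.5]
tcp_rot: [3.137, -0.148, 0.002]
wrist_force: [-0.7, -0.8, -0.3]
finger_gap: 0.102
grip_force: 59.9
```

{"name": "arm_command", "arguments": {"commands": [[0.04,-0.19,0,0,0,0],[0.08,-0.38,0,0,0,0],[0.12,-0.57,0,0,0,0],[0.16,-0.76,0,0,0,0],[0.2,-0.95,0,0,0,0],[0.21,-1,0,0,0,0]]}}

```text
time_s: 29.55
eef_pos: [568.0, -211.4, 109.3]
tcp_rot: [3.137, -0.146, 0.001]
wrist_force: [-0.8, 0.3, -1.1]
finger_gap: 0.102
grip_force: 59.9
```

{"name": "arm_command", "arguments": {"commands": [[0.04,-0.19,0,0,0,0],[0.08,-0.38,0,0,0,0],[0.12,-0.57,0,0,0,0],[0.18,-0.64,0,0,0,0],[0.18,-0.64,0,0,0,0],[0.18,-0.64,0,0,0,0]]}}

```text
time_s: 30.15
eef_pos: [612.3, -365.9, 108.3]
tcp_rot: [-3.137, 0.14, 0.003]
wrist_force: [-0.3, 0.1, -1.1]
finger_gap: 0.104
grip_force: 60.0
```

{"name": "arm_command", "arguments": {"commands": [[0,0,0,0,0,0],[0,0,0,0,0,0]]}}

```text
time_s: 30.35
eef_pos: [612.5, -365.6, 109.4]
tcp_rot: [-3.138, 0.138, 0.001]
wrist_force: [0.2, 0.2, -1.4]
finger_gap: 0.1
grip_force: 60.0
```

{"name": "arm_command", "arguments": {"commands": [[0,0,-0.15,0,0,0],[0,0,-0.3,0,0,0],[0,0,-0.4,0,0,0],[0,0,-0.44,0,0,0],[0,0,-0.44,0,0,0],[0,0,-0.44,0,0,0]]}}

```text
time_s: 30.95
eef_pos: [613.7, -367.7, 1.3]
tcp_rot: [3.137, -0.14, 0.003]
wrist_force: [0.3, 0.0, 0.1]
finger_gap: 0.102
grip_force: 60.0
```

{"name": "arm_command", "arguments": {"commands": [[0,0,0,0,0,0],[0,0,0,0,0,0],[0,0,0,0,0,0],[0,0,0.1,0,0,0],[0,0,0.25,0,0,0],[0,0,0.45,0,0,0],[-0.13,0.14,0.45,0,0,-0.018],[-0.26,0.28,0.45,0,0,-0.018],[-0.39,0.42,0.45,0,0,-0.018],[-0.52,0.56,0.45,0,0,-0.018]], "fingers": 0.55}}

```text
time_s: 31.95
eef_pos: [481.6, -226.4, 112.5]
tcp_rot: [3.136, -0.185, 0.002]
wrist_force: [0.8, -0.1, 0.9]
finger_gap: 0.547
grip_force: 0.0
```

{"name": "arm_command", "arguments": {"commands": [[-0.124,0.154,0,0,0,0],[-0.124,0.154,0,0,0,0],[-0.124,0.154,-0.15,0,0,0],[-0.124,0.154,-0.15,0,0,0],[-0.124,0.154,-0.15,0,0,0]]}}

```text
time_s: 32.45
eef_pos: [451.7, -189.1, 74.7]
tcp_rot: [-3.136, 0.185, 0.001]
wrist_force: [0.4, 0.1, 0.7]
finger_gap: 0.556
grip_force: 0.0
```

```bash
python3 - <<'E'
from h import *
print(blobs(vision.get_image('top')))
w=pic('wrist','w12',scale=1.4); o=arm.get_obs(); print(o['eef_pos'],o['tcp_rot'],w2px(w,[o['eef_pos'],[448.5,-186.6,40]])*1.4)
E
```

```text
[(70, [811.9, 271.3]), (259, [624.9, 269.6]), (274, [639.8, -285.0]), (425, [621.5, -371.9]), (72, [632.7, -36.6]), (76, [492.9, -173.1]), (299, [317.2, 377.4])]
[ 452.82121017 -189.86742382   75.90181916] [ 3.13517073e+00 -1.85204165e-01  2.73313017e-03] [[386.6946821  352.51235763]
 [380.43553097 332.08407816]]
```

View pics/w12.png

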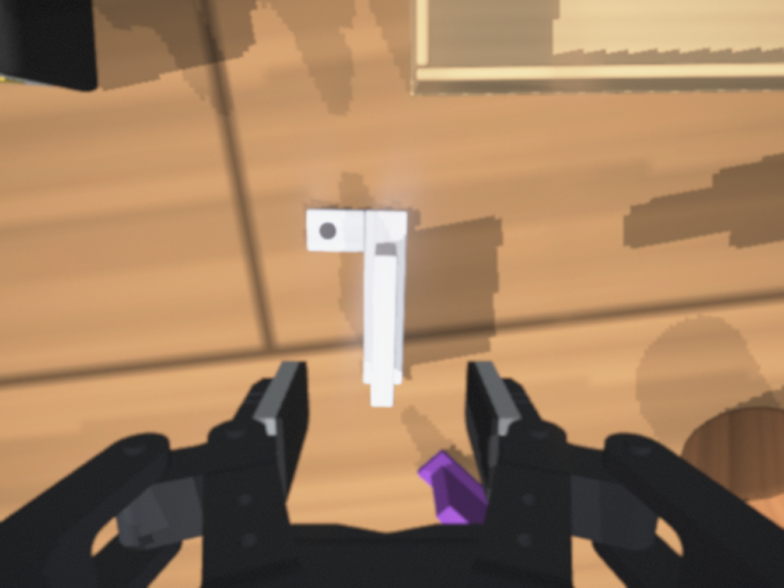

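Bracket D (left-hand) has its web at (383,245–405), nearly centred. A and B are in the right bin. Gripping D.

{"name": "arm_command", "arguments": {"commands": [[0,0.006,-0.12,0,0,-0.01],[0,0.006,-0.22,0,0,-0.01],[0,0.006,-0.3,0,0,-0.01],[0,0.006,-0.36,0,0,-0.01],[0,0.006,-0.36,0,0,-0.01],[0,0.006,-0.36,0,0,-0.01]]}}

```text
time_s: 33.15
eef_pos: [452.6, -188.1, -14.5]
tcp_rot: [3.134, -0.21, 0.002]
wrist_force: [1.0, -0.1, 0.5]
finger_gap: 0.549
grip_force: 0.0
```

{"name": "arm_command", "arguments": {"commands": [[0,0,0,0,0,0],[0,0,0,0,0,0],[0,0,0,0,0,0],[0,0,0,0,0,0],[0,0,0,0,0,0],[0,0,0,0,0,0]], "fingers": 0}}

```text
time_s: 33.75
eef_pos: [452.7, -188.0, -14.3]
tcp_rot: [3.134, -0.209, 0.003]
wrist_force: [-1.0, 0.4, 6.2]
finger_gap: 0.105
grip_force: 60.8
```

{"name": "arm_command", "arguments": {"commands": [[0,0,0.15,0,0,0],[0,0,0.33,0,0,0],[0,0,0.5,0,0,0.05],[0.06,0.17,0.5,0,0,0.1],[0.12,0.34,0.5,0,0,0.147],[0.18,0.51,0.5,0,0,0.147],[0.24,0.68,0.5,0,0,0.147],[0.3,0.85,0.5,0,0,0.147],[0.35,1,0.5,0,0,0.147],[0.35,1,0.5,0,0,0.147]]}}

```text
time_s: 34.75
eef_pos: [539.8, 67.0, 109.5]
tcp_rot: [-3.136, -0.16, -0.001]
wrist_force: [-0.3, 0.6, -0.7]
finger_gap: 0.102
grip_force: 59.7
```

{"name": "arm_command", "arguments": {"commands": [[0.05,0.19,0,0,0,0],[0.1,0.38,0,0,0,0],[0.15,0.57,0,0,0,0],[0.2,0.76,0,0,0,0],[0.25,0.95,0,0,0,0],[0.266,1,0,0,0,0]]}}

```text
time_s: 35.35
eef_pos: [605.6, 316.6, 109.1]
tcp_rot: [-3.136, -0.158, -0.0]
wrist_force: [-0.3, -0.3, -1.2]
finger_gap: 0.099
grip_force: 59.7
```

{"name": "arm_command", "arguments": {"commands": [[0,0.14,0,0,0,0],[0,0.14,0,0,0,0],[0,0.14,0,0,0,0],[0,0.14,0,0,0,0]]}}

```text
time_s: 35.75
eef_pos: [605.6, 346.1, 109.1]
tcp_rot: [3.137, 0.152, -0.001]
wrist_force: [-0.2, -0.4, -0.7]
finger_gap: 0.101
grip_force: 59.7
```

Lower, release, lift, and retreat toward the robot so the top camera can see.

{"name": "arm_command", "arguments": {"commands": [[0,0,-0.15,0,0,0],[0,0,-0.3,0,0,0],[0,0,-0.4,0,0,0],[0,0,-0.44,0,0,0],[0,0,-0.44,0,0,0],[0,0,-0.44,0,0,0]]}}

```text
time_s: 36.35
eef_pos: [606.9, 347.4, 1.1]
tcp_rot: [-3.137, -0.152, -0.003]
wrist_force: [-0.0, 0.1, 0.0]
finger_gap: 0.101
grip_force: 59.8
```

{"name": "arm_command", "arguments": {"commands": [[0,0,0,0,0,0],[0,0,0,0,0,0],[0,0,0,0,0,0],[0,0,0.1,0,0,0],[0,0,0.25,0,0,0],[0,0,0.45,0,0,0],[-0.15,-0.1,0.6,0,0,0],[-0.3,-0.2,0.6,0,0,0],[-0.5,-0.25,0.6,0,0,0],[-0.5,-0.25,0.6,0,0,0]], "fingers": 0.55}}

```text
time_s: 37.35
eef_pos: [473.5, 283.0, 147.4]
tcp_rot: [3.136, 0.154, -0.011]
wrist_force: [-0.1, 0.6, -1.4]
finger_gap: 0.55
grip_force: 0.0
```

```bash
python3 - <<'E'
from h import *
im=vision.get_image('top'); print(blobs(im)); s=vision.get_image('scene')
p=s['pixels'][90:400,70:420]
cv2.imwrite('pics/m13.png',cv2.resize(p,None,fx=1.9,fy=1.9,interpolation=cv2.INTER_CUBIC)[:,:,::-1]); o=arm.get_obs(); print(o['eef_pos'],o['time_s'])
E
```

```text
[(74, [811.5, 270.7]), (262, [624.5, 269.4]), (191, [620.1, 358.3]), (343, [630.5, -283.2]), (383, [624.9, -372.5]), (76, [632.9, -36.3])]
[479.77695655 285.11251551 150.08619934] 37.45
```

View pics/m13.png

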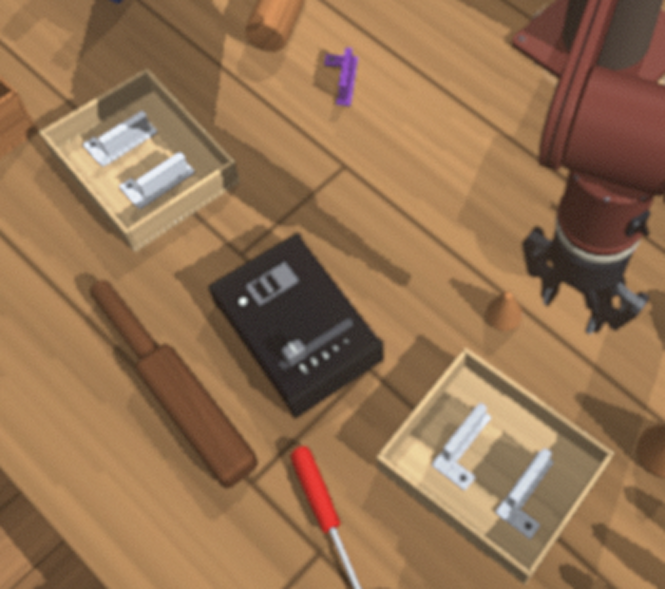

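All four brackets lie upright in their bins, the slide is at the far end, and the switch is on. Now I go beyond the slide with the fingers shut and pull it back.

{"name": "arm_command", "arguments": {"commands": [[0.13,-0.13,0,0,0,-0.06],[0.26,-0.26,0,0,0,-0.12],[0.39,-0.39,0,0,0,-0.186],[0.52,-0.52,0,0,0,-0.186],[0.65,-0.65,0,0,0,-0.186],[0.78,-0.78,0,0,0,-0.186],[0.91,-0.91,0,0,0,-0.186],[0.975,-0.95,0,0,0,-0.186],[0.975,-0.95,0,0,0,-0.186],[0.975,-0.95,0,0,0,-0.186]], "fingers": 0}}

```text
time_s: 38.45
eef_pos: [725.3, 47.5, 148.9]
tcp_rot: [-3.126, 0.306, -0.0]
wrist_force: [-0.1, 0.5, -0.3]
finger_gap: 0.002
grip_force: 0.0
```

{"name": "arm_command", "arguments": {"commands": [[0,0,0,0,0,0],[0,0,-0.12,0,0,0],[0,0,-0.24,0,0,0],[0,0,-0.24,0,0,0],[0,0,-0.24,0,0,0]]}}

```text
time_s: 38.95
eef_pos: [723.5, 48.7, 89.4]
tcp_rot: [3.127, -0.303, -0.002]
wrist_force: [0.2, -0.3, 1.5]
finger_gap: -0.001
grip_force: 0.0
```

{"name": "arm_command", "arguments": {"commands": [[0,0,-0.08,0,0,0],[0,0,-0.16,0,0,0],[0,0,-0.21,0,0,0],[0,0,-0.21,0,0,0],[0,0,-0.21,0,0,0]]}}

```text
time_s: 39.45
eef_pos: [725.1, 47.8, 38.3]
tcp_rot: [-3.127, 0.305, -0.002]
wrist_force: [-0.1, -0.3, 0.9]
finger_gap: 0.002
grip_force: 0.0
```

{"name": "arm_command", "arguments": {"commands": [[-0.03,0.006,0,0,0,0],[-0.06,0.012,0,0,0,0],[-0.09,0.018,0,0,0,0],[-0.12,0.024,0,0,0,0],[-0.15,0.03,0,0,0,0],[-0.18,0.036,0,0,0,0],[-0.18,0.036,0,0,0,0]]}}

```text
time_s: 40.15
eef_pos: [678.0, 57.1, 36.8]
tcp_rot: [-3.127, 0.305, 0.002]
wrist_force: [-0.0, 0.1, 0.5]
finger_gap: 0.002
grip_force: 0.0
```

{"name": "arm_command", "arguments": {"commands": [[-0.025,0.005,0,0,0,0],[-0.05,0.01,0,0,0,0],[-0.07,0.014,0,0,0,0]]}}

```text
time_s: 40.45
eef_pos: [661.4, 60.2, 36.8]
tcp_rot: [3.127, -0.305, -0.0]
wrist_force: [1.6, -0.9, -0.0]
finger_gap: 0.0
grip_force: 1.1
```

{"name": "arm_command", "arguments": {"commands": [[-0.008,0.002,0,0,0,0],[-0.016,0.003,0,0,0,0],[-0.016,0.003,0,0,0,0]]}}

```text
time_s: 40.75
eef_pos: [657.3, 61.0, 36.7]
tcp_rot: [-3.127, 0.305, 0.001]
wrist_force: [0.9, 0.4, -0.4]
finger_gap: -0.001
grip_force: 0.2
```

{"name": "arm_command", "arguments": {"commands": [[-0.008,0.002,0,0,0,0],[-0.012,0.0025,0,0,0,0],[-0.012,0.0025,0,0,0,0]]}}

```text
time_s: 41.05
eef_pos: [654.7, 61.5, 36.8]
tcp_rot: [3.127, -0.305, -0.001]
wrist_force: [1.6, -0.7, -0.5]
finger_gap: -0.001
grip_force: 0.7
```

{"name": "arm_command", "arguments": {"commands": [[-0.008,0.002,0,0,0,0],[-0.012,0.0025,0,0,0,0],[-0.012,0.0025,0,0,0,0]]}}

```text
time_s: 41.35
eef_pos: [651.6, 62.1, 36.8]
tcp_rot: [3.127, -0.305, -0.001]
wrist_force: [1.3, -0.4, -0.5]
finger_gap: 0.001
grip_force: 0.6
```

{"name": "arm_command", "arguments": {"commands": [[-0.008,0.002,0,0,0,0],[-0.008,0.002,0,0,0,0]]}}

```text
time_s: 41.55
eef_pos: [649.6, 62.6, 36.9]
tcp_rot: [3.127, -0.305, -0.0]
wrist_force: [1.9, -0.3, -0.3]
finger_gap: 0.002
grip_force: 0.5
```

{"name": "arm_command", "arguments": {"commands": [[-0.008,0.002,0,0,0,0],[-0.008,0.002,0,0,0,0]]}}

```text
time_s: 41.75
eef_pos: [649.2, 62.8, 37.1]
tcp_rot: [3.127, -0.305, 0.005]
wrist_force: [6.4, -2.6, -5.2]
finger_gap: -0.001
grip_force: 3.3
```

{"name": "arm_command", "arguments": {"commands": [[-0.008,0.002,0,0,0,0],[-0.008,0.002,0,0,0,0]]}}

```text
time_s: 41.95
eef_pos: [649.2, 62.8, 37.4]
tcp_rot: [3.126, -0.306, 0.012]
wrist_force: [12.9, -2.5, -8.7]
finger_gap: -0.002
grip_force: 6.6
```

End stop felt. Now back off, lift, and move beyond the ridge.

{"name": "arm_command", "arguments": {"commands": [[0.06,-0.012,0,0,0,0],[0.06,-0.012,0.12,0,0,0],[0.06,-0.012,0.28,0,0,0],[0.1,-0.15,0.28,0,0,0],[0.1,-0.3,0.28,0,0,0],[0.1,-0.43,0.28,0,0,0],[0.1,-0.43,0.15,0,0,0],[0.1,-0.43,0.05,0,0,0],[0.1,-0.43,0.05,0,0,0],[0.1,-0.43,0.05,0,0,0]]}}

```text
time_s: 42.95
eef_pos: [670.2, -43.5, 49.1]
tcp_rot: [-3.126, 0.305, 0.003]
wrist_force: [0.7, -0.1, 0.1]
finger_gap: -0.0
grip_force: 0.0
```

{"name": "arm_command", "arguments": {"commands": [[0,0,0,0,0,0],[0,0,0,0,0,0]]}}

```text
time_s: 43.15
eef_pos: [672.3, -43.7, 51.6]
tcp_rot: [3.127, -0.304, 0.005]
wrist_force: [0.1, -0.5, -0.9]
finger_gap: -0.001
grip_force: 0.0
```

```bash
python3 - <<'E'
from h import *
np.set_printoptions(precision=1,suppress=True)
o=arm.get_obs(); print(o['eef_pos'],o['wrist_force']); L=np.array([649.2,11.5]);t=-.195;R=np.array([[np.cos(t),-np.sin(t)],[np.sin(t),np.cos(t)]])
print((o['eef_pos'][:2]-L)@R)
E
```

```text
[672.3 -43.7  51.6] [ 0.1 -0.5 -0.9]
[ 33.3 -49.7]
```

{"name": "arm_command", "arguments": {"commands": [[0,0,-0.05,0,0,0],[0,0,-0.098,0,0,0],[0,0,-0.098,0,0,0],[0,0,-0.098,0,0,0]]}}

```text
time_s: 43.55
eef_pos: [670.1, -43.7, 23.9]
tcp_rot: [-3.127, 0.305, 0.003]
wrist_force: [0.5, -0.8, 0.5]
finger_gap: -0.001
grip_force: 0.0
```

{"name": "arm_command", "arguments": {"commands": [[-0.016,0.003,0,0,0,0],[-0.032,0.006,0,0,0,0],[-0.048,0.009,0,0,0,0],[-0.064,0.013,0,0,0,0]]}}

```text
time_s: 43.95
eef_pos: [655.1, -40.8, 25.2]
tcp_rot: [3.126, -0.305, 0.003]
wrist_force: [1.9, -1.4, -1.2]
finger_gap: -0.0
grip_force: 1.2
```

{"name": "arm_command", "arguments": {"commands": [[-0.01,0.002,0,0,0,0],[-0.02,0.004,0,0,0,0],[-0.02,0.004,0,0,0,0]]}}

```text
time_s: 44.25
eef_pos: [649.2, -39.4, 24.9]
tcp_rot: [-3.126, 0.305, 0.001]
wrist_force: [-0.9, -0.5, -0.8]
finger_gap: -0.006
grip_force: 0.0
```

{"name": "arm_command", "arguments": {"commands": [[-0.01,0.002,0,0,0,0],[-0.016,0.003,0,0,0,0],[-0.016,0.003,0,0,0,0]]}}

```text
time_s: 44.55
eef_pos: [645.5, -38.7, 24.8]
tcp_rot: [-3.127, 0.305, 0.001]
wrist_force: [0.6, 1.1, -0.0]
finger_gap: -0.001
grip_force: 0.0
```

{"name": "arm_command", "arguments": {"commands": [[-0.006,0.001,0,0,0,0],[-0.01,0.002,0,0,0,0]]}}

```text
time_s: 44.75
eef_pos: [643.2, -38.3, 24.8]
tcp_rot: [-3.127, 0.305, 0.0]
wrist_force: [-0.3, 0.4, -0.3]
finger_gap: 0.006
grip_force: 0.0
```

{"name": "arm_command", "arguments": {"commands": [[-0.006,0.001,0,0,0,0],[-0.01,0.002,0,0,0,0]]}}

```text
time_s: 44.95
eef_pos: [642.8, -38.3, 25.3]
tcp_rot: [3.126, -0.306, 0.007]
wrist_force: [9.3, -1.8, -5.5]
finger_gap: 0.001
grip_force: 4.5
```

The ridge is firm against its off stop. Retreat upward and check numerically.

{"name": "arm_command", "arguments": {"commands": [[0.04,-0.008,0,0,0,0],[0.04,-0.008,0.1,0,0,0],[0.04,-0.008,0.3,0,0,0],[0.04,-0.008,0.5,0,0,0],[-0.1,0,0.5,0,0,0],[-0.16,0,0.5,0,0,0],[-0.16,0,0.5,0,0,0],[-0.16,0,0.5,0,0,0],[-0.16,0,0.5,0,0,0]]}}

```text
time_s: 45.85
eef_pos: [601.5, -38.0, 149.7]
tcp_rot: [-3.127, 0.305, 0.0]
wrist_force: [0.4, 0.7, -0.3]
finger_gap: 0.003
grip_force: 0.0
```

```bash
python3 - <<'E'
from h import *
np.set_printoptions(precision=1,suppress=True,linewidth=200)
o=arm.get_obs(); print(o['eef_pos'],o['wrist_force'])
w=vision.get_image('wrist'); L=np.array([649.2,11.5]);t=-.195;R=np.array([[np.cos(t),-np.sin(t)],[np.sin(t),np.cos(t)]])
xs=np.arange(-45,46,2)
def prof(y,z):
    P=np.array([[*(L+R@[x,y]),z] for x in xs]); q=w2px(w,P).round().astype(int); ok=(q>=0).all(1)&(q[:,0]<560)&(q[:,1]<420)
    return [(int(x),int(w['pixels'][b,a].mean())) for x,(a,b),k in zip(xs,q,ok) if k]
print('switch',prof(-50,58)); print('slide',prof(50,81.5))
print(blobs(vision.get_image('top')))
E
```

```text
[601.5 -38.  149.7] [ 0.4  0.7 -0.3]
switch [(-45, 103), (-43, 103), (-41, 103), (-39, 104), (-37, 103), (-35, 103), (-33, 103), (-31, 103), (-29, 106), (-27, 174), (-25, 214), (-23, 214), (-21, 143), (-19, 97), (-17, 97), (-15, 97), (-13, 100), (-11, 171), (-9, 219), (-7, 215), (-5, 155), (-3, 89), (-1, 92), (1, 90), (3, 91), (5, 94), (7, 206), (9, 225), (11, 225), (13, 225), (15, 225), (17, 226), (19, 226), (21, 227), (23, 227), (25, 227), (27, 218), (29, 135), (31, 91), (33, 90), (35, 90), (37, 116), (39, 247), (41, 247), (43, 247), (45, 247)]
slide [(-45, 88), (-43, 87), (-41, 167), (-39, 231), (-37, 233), (-35, 233), (-33, 236), (-31, 247), (-29, 245), (-27, 238), (-25, 238), (-23, 239), (-21, 234), (-19, 164), (-17, 97), (-15, 80), (-13, 79), (-11, 79), (-9, 78), (-7, 78), (-5, 78), (-3, 77), (-1, 78), (1, 77), (3, 84), (5, 81), (7, 83), (9, 83), (11, 83), (13, 83), (15, 110), (17, 107), (19, 82), (21, 81), (23, 81), (25, 81), (27, 80), (29, 243), (31, 188), (33, 80), (35, 80), (37, 80), (39, 80), (41, 79), (43, 79), (45, 78)]
[(62, [810.9, 268.0]), (317, [623.8, 266.4]), (194, [619.9, 358.1]), (291, [629.3, -284.6]), (344, [617.4, -373.0]), (297, [317.4, 377.7])]
```

The ridge is at −8 (off), the slide is centred at −30 (lowest), and all four brackets are still in their bins. Handing in.

```bash
python3 -c "
from rig import ticket; print(ticket.hand_in())"
```

```text
the job is handed in; nothing more can be done
None
```

I carried out the whole sequence and handed the job in; no verdict was returned: two left-hand and two right-hand brackets lie in their bins, the slide reads lowest and the switch off, and both cones were upright when last in view; I viewed 15 pictures, one over the limit of 14.

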